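Load the burn-in rack, lock the row and switch it back on

ROBOT

A 6-joint arm with a two-finger parallel gripper is mounted at the origin on the work surface. World frame = base frame: x ahead of the robot, y to its left, z up, the work surface at z = 0. Lengths are in m, angles in rad, forces in N, time in s.
With the tool pointing down it reaches from about 0.3 to 0.775 m from the base axis. Payload 14.6 kg.
Tool frame: the origin (TCP) lies midway between the tips of the shut fingers; the grasp point (between the pads) lies 19 mm behind it (ctrl.pinch_z is the distance from the TCP to the grasp point, in m); z points along the fingers, y is the line along which they close (so a half turn about z gives the same grasp; the last joint's range is limited). The gripper opens to 94 mm and grips with 3 to 60 N. Pads are 16 mm wide; open, the fingers measure 119 mm over their backs; the gripper's body (75 mm by 177 mm) begins 78 mm behind the grasp point.
Start: joints at [-1.328, 0.3, 1.521, -0, 1.321, -0.067], TCP at [0.168, -0.524, 0.205] pointing down, gripper open.
Joint ranges: [-3.03, 3.03], [-0.79, 2.21], [0.23, 2.52], [-1.04, 4.18], [0, 3.07], [-2.55, 2.55]. Speed limits (rad/s): [2.22, 2.22, 2.57, 3.14, 3.14, 3.14].

INTERFACE

Orientations are given as [roll, pitch, yaw] about the fixed x, y, z axes, in that order (R = Rz(yaw) Ry(pitch) Rx(roll)).
In Python, from station import ctrl gives the robot as it stands.
- The arm moves only by the tool jog_arm, never from a script. Its argument "motion" is a list of rows, each a list of 7 numbers: the shift along the tool's x, y, z in m, then the turn, a rotation vector about the tool's x, y, z in rad, then the opening, from -1 (shut) to 1 (fully open). In form: [[tx, ty, tz, rx, ry, rz, gripper], ...]. A call has 1 to 5 rows; each row shifts and turns the commanded pose from where the row before left it, along the tool's axes as they then stand; what a row does not reach is not made up. A row lasts 1/10 s, in which the tool goes at most 50 mm and 8.59 degrees, less where a joint would pass 70% of its speed; a pose out of reach is approached as far as the arm can. A call is refused whole if a number of a shift passes 0.05 or a number of a turn 0.15, either way. A call with a gripper value outside its range is refused whole. The fingers move at their own pace and stop on an object; "squeeze" is the grip in N (left out, the last holds). Time passes only in rows, so rows that do not move let the fingers close. It gives the time, the measured TCP pose, the force, the opening and the grip force at its end, in the units of the state.
- ctrl.get_obs(): the state, without advancing time (a new reading comes with each control period).
- ctrl.camera(name): name is "scene" or "top" or "wrist"; returns the picture (384x512x3 uint8, red, green, blue); there is no depth.
- ctrl.camera_model(name): a dict with "intrinsics" (3x3 intrinsics, pixels), "rvec" (rotation vector, rad) and "tvec" (3), from world to camera coordinates, as OpenCV has them. Camera axes: x right, y down, z forward; pixel columns grow to the right and rows downward; lengths in m; the calibration is good to about 2 mm. A picture is of the moment at which its call begins: read the wrist's pose just before it. camera_model takes no time and is no camera call; for the wrist camera it gives the pose at the moment of the call.
- ctrl.hand_in(): hands the job in; it is judged then, once.
The state is a dict: "time_s": time; "qpos": joint angles; "joint_vel": joint speeds; "tau": joint torques, N m; "ee_pos": TCP position; "eef_rot": TCP orientation; "force": force on the tool from outside, world axes, zero at the start; "moment": the same for the moment, N m; "grip_width": finger opening in m; "grip_force": force on a finger pad.
Only numpy, scipy, OpenCV 4.12 (cv2) and the standard library are available. Lean on these libraries where they do the work, as an engineer would, in place of code of your own. Each camera call takes 0.05 s, during which the arm holds its last target. There are 200 camera calls.

TASK

Switch the burn-in rack off first by throwing the power box's lever fully over towards the robot. Then push every white module standing on the open bench into the rack, into the gap between the single module at the rack's right-hand cheek and the next one, nudging the row apart without toppling it, until they all stand upright, side by side and fully home against the back stop. Seat the retaining bar flat and square in its two pockets across the front of the rack, and only then throw the lever fully back to on, away from the robot. Leave the syringe and the two dimmer inserts that lie beyond the modules alone.

Things in the scene. Friction and masses are not known exactly. Their poses are not given: they have to be found in the camera images.
- rack: aluminium burn-in rack fixed to the bench, yawed a little; origin on the bench, -x its open front (to the robot), +y along the row. Deck top at z 5 mm, x -95 to 70, y +-110. Back stop face at x 60, 45 high: a module fully home stands at x 5. Fixed cheek face at y -83, 65 high, x -45 to 60. Between the two front pockets (|y| under 84) the front is open.
- bar_seat (a point): point on the deck (z 5 mm, x -72, y 0 of the rack) where the bar's origin lies when seated; axes as the rack. Two steel pockets take the bar's ends, a wide one at +y, a narrow one at -y: walls to 38 mm high with flared mouths, lying at |y| 84 to 111, x -98 to -46; about 2 mm play in x, 2.5 mm in y.
- follower (a joint): sprung sliding steel end plate, 105 x 10 x 58 mm tall, at the +y end of the row: metres it has slid to +y (0 to 0.072); its face to the row is at y = 0 + this value in the rack's frame. A light spring presses it against the row towards -y (2.5 N at 0, its rest stop, to 4 N at 0.072).
- row1: In the rack, at the fixed cheek: slim white upright module, 110 long (x) x 24 thick (y) x 64 tall (z); both ends taper in plan from 24 to 10 over the last 16 (same either way round). Black grip on top, centred, 40 (x) x 14 (y), from 64 up to 98. About 220 g, smooth plastic (friction 0.3). Origin: centre of the underside.
- row2: In the rack, next to row1 towards +y, at first 7 to 11 mm from it; the new ones go into this gap: slim white upright module, 110 long (x) x 24 thick (y) x 64 tall (z); both ends taper in plan from 24 to 10 over the last 16 (same either way round). Black grip on top, centred, 40 (x) x 14 (y), from 64 up to 98. About 220 g, smooth plastic (friction 0.3). Origin: centre of the underside.
- row3: In the rack, beside row2 towards +y, next to the follower: slim white upright module, 110 long (x) x 24 thick (y) x 64 tall (z); both ends taper in plan from 24 to 10 over the last 16 (same either way round). Black grip on top, centred, 40 (x) x 14 (y), from 64 up to 98. About 220 g, smooth plastic (friction 0.3). Origin: centre of the underside.
- bar: aluminium retaining bar, 200 long (its y) x 20 x 26 tall, lying flat on the bench; its last 20 mm at +y is a wide tongue (30 mm in x), at -y a narrow tongue (18 mm in x). Black grip block in the middle, 18 (x) x 40 (y), from 26 up to 78 mm. 300 g. Origin: centre of the underside. Seated, its x and y axes are those of the rack, the wide tongue in the wide pocket at +y.
- power_box: grey power box fixed to the bench left of the rack, 130 (x) x 100 (y) x 50 mm tall, origin under its centre; on its top the base of the lever (70 x 50 x 25 mm), whose pivot is at x -20, y 0, z 72 mm in the box's frame, axis along y.
- lever (a joint): toggle lever on the power box: rad, 0 = off (leans 0.5 rad to the box's -x, towards the robot), 1.0 = fully on (leans 0.5 rad to +x); it starts on (0.88 to 1.0) and stays where left; about 1 N at the tip moves it.
- lever_tip (a point): centre of the black ball (26 mm diameter) at the lever's tip, 90 mm from its pivot.
- dimmer1: bystander: dimmer insert lying on the bench, 70 x 70 mm steel plate at 22 mm height with a shaft up to 44 mm; origin under its centre.
- dimmer2: bystander: another such dimmer insert.
- syringe: bystander: white dispensing syringe lying on the bench, about 110 mm long, 20 mm thick; origin under its barrel.
- module1: To be loaded, on the open bench at the robot's right (one of the three may be absent): slim white upright module, 110 long (x) x 24 thick (y) x 64 tall (z); both ends taper in plan from 24 to 10 over the last 16 (same either way round). Black grip on top, centred, 40 (x) x 14 (y), from 64 up to 98. About 220 g, smooth plastic (friction 0.3). Origin: centre of the underside.
- module2: To be loaded, on the open bench at the robot's right (one of the three may be absent): slim white upright module, 110 long (x) x 24 thick (y) x 64 tall (z); both ends taper in plan from 24 to 10 over the last 16 (same either way round). Black grip on top, centred, 40 (x) x 14 (y), from 64 up to 98. About 220 g, smooth plastic (friction 0.3). Origin: centre of the underside.
- module3: To be loaded, on the open bench at the robot's right (one of the three may be absent): slim white upright module, 110 long (x) x 24 thick (y) x 64 tall (z); both ends taper in plan from 24 to 10 over the last 16 (same either way round). Black grip on top, centred, 40 (x) x 14 (y), from 64 up to 98. About 220 g, smooth plastic (friction 0.3). Origin: centre of the underside.
Mind the look-alikes: they are no part of the job. What is shaped like the module2 but purple or turquoise is not meant.

How it is judged:
By the outcome, as a careful person would: the job done as asked, in the order asked, and still so for the second after the job is handed in, with the robot touching nothing.
Of module1, module2, module3 only 2 to 3 are there at a start; the rules pass over those that are not, and their reading is None.
At some moment in a run one of bar may be knocked a few centimetres aside while the robot is not near it.
Once in a run the grip may slacken for a moment while it holds something.
It also fails if it takes over 210 s, if anything falls off the work surface, if the arm or the gripper's body presses on something with over 40 N, if the wrist force passes 120 N, or if a joint passes its speed limit or range.

## Working session

There is one attempt and no reset: what is moved stays moved. The work goes in short steps, Python scripts to look and compute and a tool call to move; the robot and the scene stay as the last step left them, time stands still between calls to the robot, and variables do not carry over. Pictures are saved under pics/ and viewed, at most 14 in all, crops included, and the job is handed in when it is done.

Besides the shell and the picture viewer there is one more tool, called in YAML: its name, and indented under it one key for each argument. jog_arm: Moves the arm, as the interface text tells. Its arguments: {"type":"object","properties":{"motion":{"type":"array"},"squeeze":{"type":"number"}},"required":["motion"]}

```bash
ls; mkdir -p pics
cat > h.py <<'E'
import numpy as np, cv2
from station import ctrl
from scipy.spatial.transform import Rotation as R
def snap(n):
    m=ctrl.camera_model(n); im=ctrl.camera(n); return im,m
def save(im,f): cv2.imwrite('pics/'+f,im[:,:,::-1])
def ray(m,px,z):
    K=np.array(m['intrinsics']);Rm=R.from_rotvec(np.ravel(m['rvec'])).as_matrix();t=np.ravel(m['tvec'])
    c=-Rm.T@t; px=np.atleast_2d(px).astype(float)
    d=(Rm.T@np.linalg.inv(K)@np.c_[px,np.ones(len(px))].T).T
    return c+d*((z-c[2])/d[:,2])[:,None]
def proj(m,P):
    return cv2.projectPoints(np.atleast_2d(P).astype(float),np.ravel(m['rvec']),np.ravel(m['tvec']),np.array(m['intrinsics']),None)[0][:,0]
E
python3 - <<'E'
from h import *
for n in('top','scene','wrist'):
    im,m=snap(n); np.save(n+'.npy',im); 
    Rm=R.from_rotvec(np.ravel(m['rvec'])).as_matrix(); print(n,-Rm.T@np.ravel(m['tvec']),Rm[2],m['intrinsics'][0][0])
    save(cv2.resize(im,(800,600),interpolation=cv2.INTER_CUBIC),n+'.png')
o=ctrl.get_obs();print(o)
E
```

```text
pics
top [ 0.30138881 -0.05194872  1.51535828] [ 0.11529941  0.00525998 -0.99331686] 497.03330047367587
scene [ 1.08475566 -0.80246974  1.20012893] [-0.40914613  0.53341178 -0.74031839] 486.89848298781266
wrist [ 0.23464167 -0.50258034  0.38507827] [-0.23209525 -0.07321723 -0.96993352] 298.16968600231405
{'time_s': 0.15, 'qpos': array([-1.32760701e+00,  3.00311080e-01,  1.52142821e+00,  3.85238196e-06,
        1.32071532e+00, -6.65710072e-02]), 'joint_vel': array([-1.54416279e-03, -6.13284192e-04, -3.52144498e-05,  1.97622431e-03,
        7.16714628e-04,  7.18330605e-04]), 'tau': array([ 6.32714618e-04, -5.31960940e+01, -3.52821314e+01,  7.07896426e-02,
        2.35521578e-02, -5.65475193e-05]), 'ee_pos': array([ 0.16762171, -0.52362449,  0.20503878]), 'eef_rot': array([-3.14073286e+00, -6.10620873e-05,  3.09759338e-01]), 'force': array([ 0.56464793, -0.55316094,  0.34100243]), 'moment': array([ 0.04326025, -0.03566004, -0.03319113]), 'grip_force': 0.0, 'grip_width': 0.09391755856075089}
```

View pics/top.png

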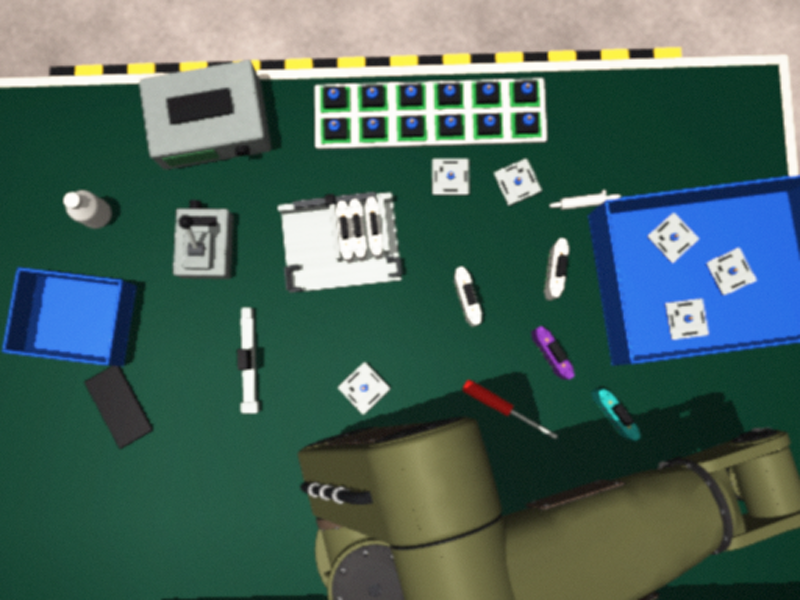

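View pics/scene.png

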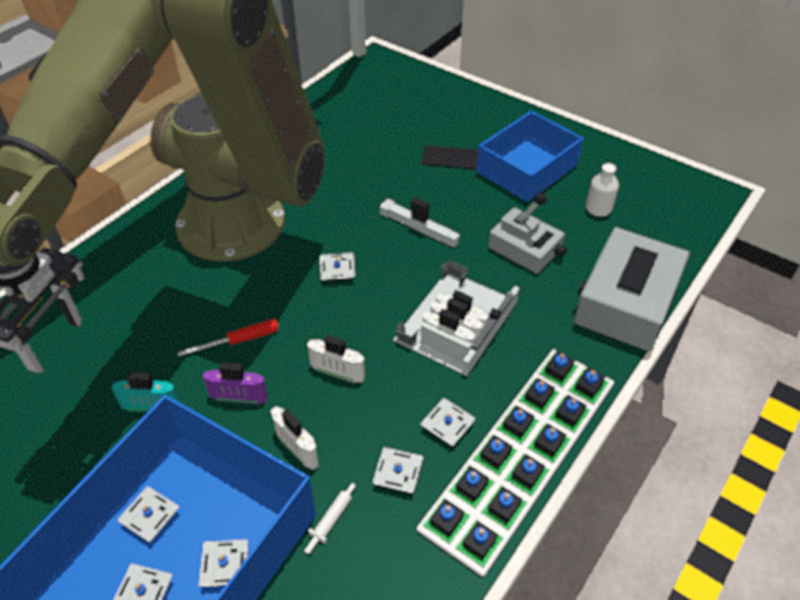

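Run:
```python
from h import *
t=np.load('top.npy')
a=t[115:195,100:265]; save(cv2.resize(a,(795,385),interpolation=cv2.INTER_CUBIC),'c1.png')
m=ctrl.camera_model('top')
hsv=cv2.cvtColor(t,cv2.COLOR_RGB2HSV)
blk=((hsv[...,2]<50)&(hsv[...,1]<130)).astype(np.uint8)
wh=((hsv[...,2]>110)&(hsv[...,1]<60)).astype(np.uint8)
for nm,mask,z in(('blk',blk,.098),('wh',wh,.064)):
    n,l,s,c=cv2.connectedComponentsWithStats(mask)
    for i in range(1,n):
        if 15<s[i,4]<3000 and 110<c[i,1]<280 and c[i,0]>90:
            cn=cv2.findContours((l==i).astype(np.uint8),0,2)[0][0]
            r=cv2.minAreaRect(cn)
            P=ray(m,c[i],z)[0]
            print(nm,s[i,4],c[i].round(1),P.round(4),np.round(r[1],1),round(r[2],1))
```

```text
blk 36 [210.9 127.1] [0.6529 0.0752 0.098 ] [6.1 6.7] 68.2
blk 39 [124.9 130.3] [0.6509 0.3264 0.098 ] [ 4. 10.] 90.0
blk 79 [147.8 156.5] [0.5715 0.2598 0.098 ] [ 2.6 39. ] 2.4
blk 104 [125.6 141.6] [0.6172 0.3243 0.098 ] [ 6. 23.] 90.0
blk 21 [228.2 144.9] [0.5986 0.0259 0.098 ] [11.1  1.6] 84.3
blk 21 [239.1 143.7] [ 0.6011 -0.0058  0.098 ] [11.2  1.5] 83.7
blk 21 [220.  145.6] [0.5971 0.0497 0.098 ] [11.2  1.6] 81.9
blk 66 [359.7 169.8] [ 0.5141 -0.3511  0.098 ] [ 5.5 12.4] 7.1
blk 31 [300.4 187.8] [ 0.4672 -0.1784  0.098 ] [10.4  2.8] 71.6
blk 78 [357.  224.5] [ 0.3575 -0.3349  0.098 ] [11.9  6.4] 56.3
blk 45 [158.5 229.6] [0.359  0.2302 0.098 ] [11.  3.] 90.0
blk 35 [319.7 253.4] [ 0.2789 -0.2256  0.098 ] [30.8  2.8] 36.5
blk 41 [311.3 259.5] [ 0.2627 -0.2011  0.098 ] [36.7  2.6] 25.8
blk 91 [398.9 265. ] [ 0.2403 -0.4468  0.098 ] [14.4  6.4] 51.3
wh 554 [287.5 112.5] [ 0.6989 -0.1517  0.064 ] [23. 23.] 90.0
wh 555 [330.8 115.7] [ 0.6851 -0.2806  0.064 ] [24.2 24.3] 66.0
wh 280 [373.2 128. ] [ 0.6437 -0.405   0.064 ] [ 8.8 46.3] 78.7
wh 1100 [127.9 156.2] [0.5804 0.3266 0.064 ] [43. 34.] 90.0
wh 498 [430.4 151.7] [ 0.5672 -0.5695  0.064 ] [23.4 22.7] 47.5
wh 327 [355.8 172.3] [ 0.5123 -0.3463  0.064 ] [12.  39.1] 7.4
wh 504 [467.5 173.4] [ 0.4993 -0.6737  0.064 ] [23.7 23.3] 63.4
wh 312 [298.5 189.5] [ 0.4662 -0.1756  0.064 ] [39.2 10.8] 72.3
wh 507 [439.1 203.8] [ 0.4123 -0.5843  0.064 ] [23.7 23.3] 80.5
wh 211 [157.4 209.9] [0.4182 0.2398 0.064 ] [27.  8.] 90.0
wh 611 [232.5 248.1] [0.3008 0.0223 0.064 ] [24.7 24.7] 45.0
wh 256 [158.7 251.1] [0.2983 0.2367 0.064 ] [28. 11.] 90.0
wh 23 [348. 275.] [ 0.2145 -0.3084  0.064 ] [8.5 2.8] 45.0
```

View pics/c1.png

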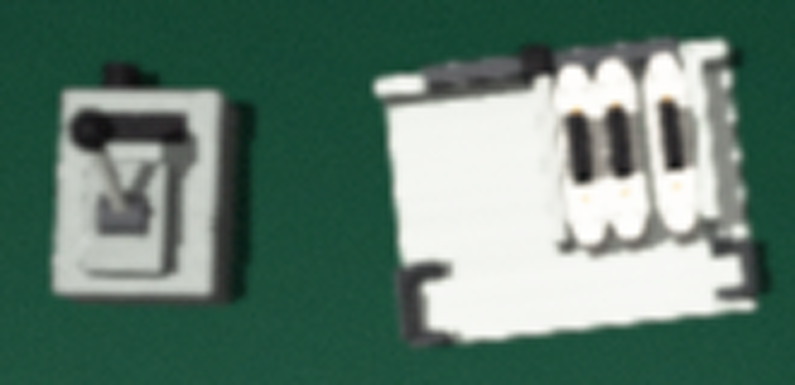

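jog_arm:
  motion:
    - [0,0,-0.045,0,0,0.15,-1]
    - [0,0,-0.045,0,0,0.15,-1]
    - [0,0,0,0,0,0.01,-1]
    - [0.03,-0.04,0,0,0,0,-1]
    - [0.03,-0.04,0,0,0,0,-1]

```text
time_s: 0.65
ee_pos: [0.2277, -0.4429, 0.2943]
eef_rot: [-3.14, 0.0, -0.001]
force: [1.3, -0.7, 0.5]
grip_width: 0.0574
grip_force: 0.0
```

jog_arm:
  motion:
    - [0.03,-0.04,0,0,0,0,-1]
    - [0.03,-0.04,0,0,0,0,-1]
    - [0.03,-0.04,0,0,0,0,-1]
    - [0.03,-0.04,0,0,0,0,-1]
    - [0.03,-0.04,0,0,0,0,-1]

```text
time_s: 1.15
ee_pos: [0.3784, -0.2419, 0.2949]
eef_rot: [-3.141, 0.0, 0.001]
force: [1.4, -0.8, 0.2]
grip_width: 0.0171
grip_force: 0.0
```

jog_arm:
  motion:
    - [0.03,-0.04,0,0,0,0,-1]
    - [0.03,-0.04,0,0,0,0,-1]
    - [0,0,0,0,0,0,-1]
    - [0,0,0,0,0,0,-1]

```text
time_s: 1.55
ee_pos: [0.4379, -0.1632, 0.2947]
eef_rot: [-3.141, 0.001, 0.003]
force: [-1.1, 0.8, 0.5]
grip_width: 0.0004
grip_force: 0.0
```

Run:
```python
from h import *
im,m=snap('wrist'); np.save('w1.npy',im); import pickle; pickle.dump(m,open('w1.pkl','wb'))
o=ctrl.get_obs();print(o['ee_pos'],o['eef_rot'],o['time_s'])
save(cv2.resize(im,(800,600),interpolation=cv2.INTER_CUBIC),'w1.png')
```

```text
[ 0.43745538 -0.16405599  0.29489704] [-3.14140671e+00  8.37345814e-04  8.31065499e-04] 1.6
```

View pics/w1.png

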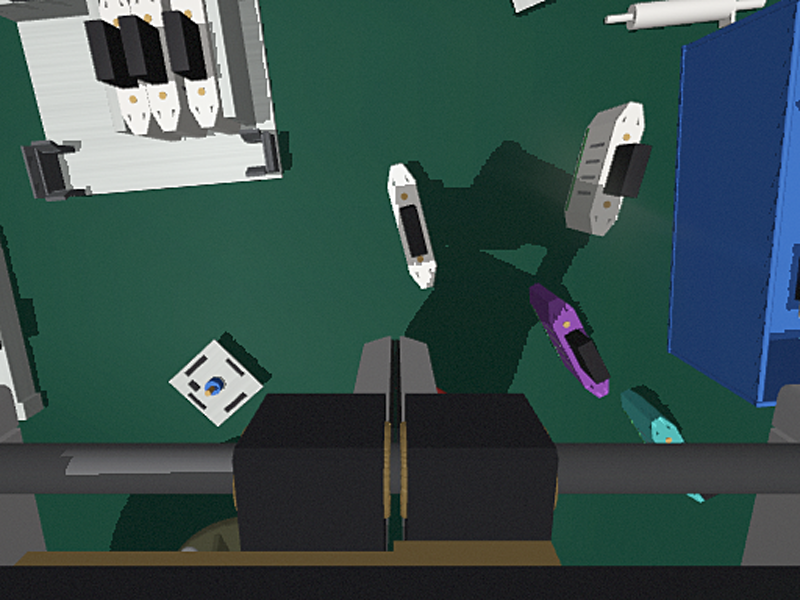

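jog_arm:
  motion:
    - [0.006,-0.046,0,0,0,0,-1]
    - [0.006,-0.046,0,0,0,0,-1]
    - [0.006,-0.046,0,0,0,0,-1]
    - [0.006,-0.046,0,0,0,0,-1]
    - [0,0,0,0,0,0,-1]

```text
time_s: 2.1
ee_pos: [0.4617, 0.0226, 0.2953]
eef_rot: [-3.141, 0.0, 0.003]
force: [0.0, 0.2, -0.6]
grip_width: 0.0005
grip_force: 0.0
```

```bash
cat >> h.py <<'E'
import pickle
def wsnap(n,view=True,cam='wrist'):
    im,m=snap(cam); pickle.dump((im,m),open(n+'.pkl','wb'))
    if view: save(cv2.resize(im,(800,600),interpolation=cv2.INTER_CUBIC),n+'.png')
    o=ctrl.get_obs();print(o['ee_pos'].round(4),o['eef_rot'].round(4),o['time_s'])
    return im,m
def ld(n): return pickle.load(open(n+'.pkl','rb'))
E
python3 -c "
from h import *
wsnap('w2')"
```

```text
[0.4616 0.0207 0.2953] [3.1415e+00 2.0000e-04 1.8000e-03] 2.15
```

jog_arm:
  motion:
    - [0.006,-0.046,0,0,0,0,-1]
    - [0.006,-0.046,0,0,0,0,-1]
    - [0.006,-0.046,0,0,0,0,-1]
    - [0.006,-0.046,0,0,0,0,-1]
    - [0,-0.04,0,0,0,0,-1]

```text
time_s: 2.65
ee_pos: [0.4868, 0.2438, 0.2951]
eef_rot: [3.141, 0.0, -0.003]
force: [0.3, -0.6, 0.4]
grip_width: 0.0002
grip_force: 0.0
```

jog_arm:
  motion:
    - [0,0,0,0,0,0,-1]
    - [0,0,0,0,0,0,-1]

```text
time_s: 2.85
ee_pos: [0.4864, 0.2425, 0.295]
eef_rot: [3.141, 0.001, -0.001]
force: [0.6, -1.1, 0.0]
grip_width: 0.0005
grip_force: 0.0
```

```bash
python3 -c "
from h import *
wsnap('w3')"
```

```text
[0.4865 0.2421 0.2953] [ 3.1412e+00  2.0000e-04 -2.1000e-03] 2.9
```

View pics/w2.png

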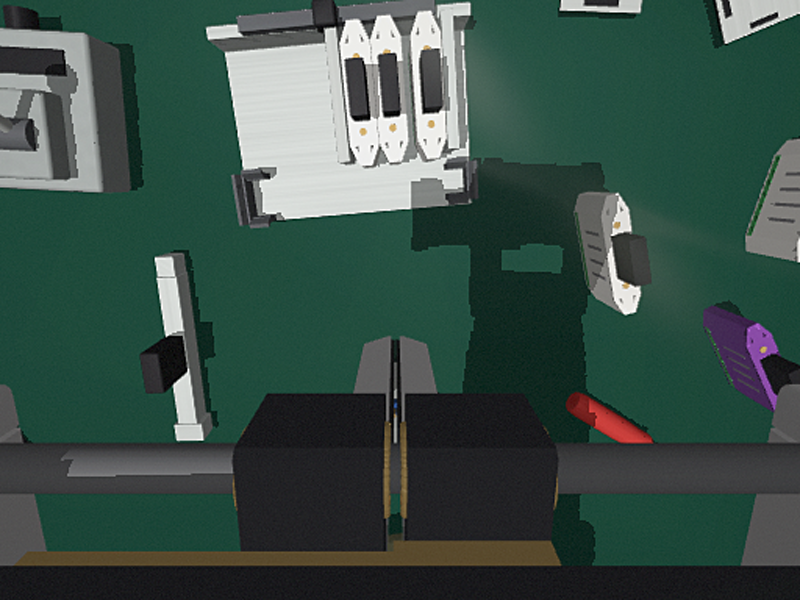

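View pics/w3.png

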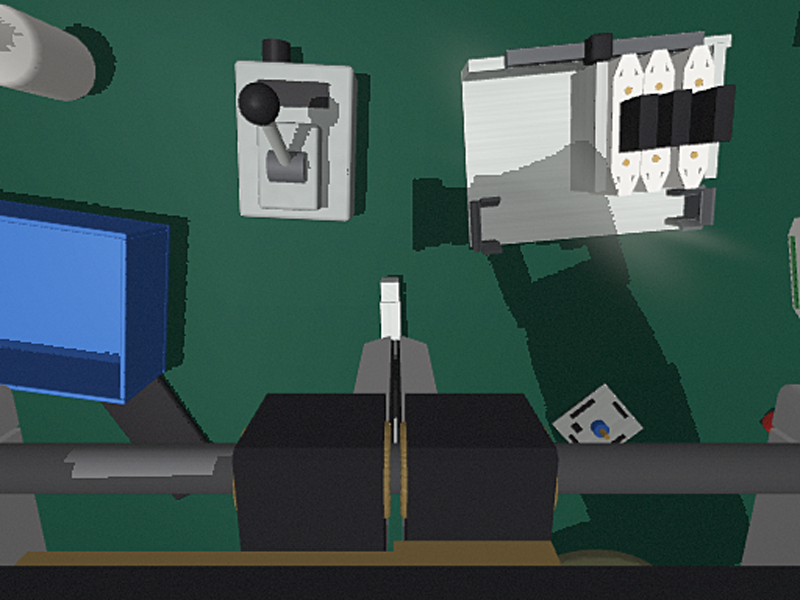

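```bash
cat > m.py <<'E'
from h import *
s=.64
def r(n,pts,z): return ray(ld(n)[1],np.array(pts)*s,z)[:,:2].round(4)
if __name__=='__main__':
    print('box',r('w3',[(240,217),(236,62),(353,67),(352,220)],.05))
    print('ball',r('w3',[(259,103)],.153))
    print('front edge w2',r('w2',[(285,219),(440,207)],.005),'w3',r('w3',[(505,244),(665,232)],.005))
    print('leftedge w2',r('w2',[(226,50),(238,172)],.005),'w3',r('w3',[(462,90),(469,195)],.005))
    print('stop topback w2',r('w2',[(207,27),(470,3)],.05),'w3',r('w3',[(466,60),(732,36)],.05))
    for w,sel in(('w2',(330,450,40,125)),):
        im,m=ld(w);h=cv2.cvtColor(im,cv2.COLOR_RGB2HSV)
        b=(im.max(2)<60).astype(np.uint8)
        n,l,st,c=cv2.connectedComponentsWithStats(b)
        for i in range(1,n):
            if st[i,4]>60 and c[i,1]<200: print(w,st[i],(c[i]/s).round(0))
    # tips of modules at z .069 (row), w2
    print('row ends w2 far',r('w2',[(351,18),(387,15),(424,12)],.069),'near',r('w2',[(367,165),(395,162),(432,158)],.069))
E
python3 m.py
```

```text
box [[0.5251 0.3814]
 [0.6529 0.3741]
 [0.6489 0.2766]
 [0.5222 0.2805]]
ball [[0.6054 0.3294]]
front edge w2 [[ 0.4946  0.1321]
 [ 0.5067 -0.0224]] w3 [[ 0.4941  0.1304]
 [ 0.5059 -0.0298]]
leftedge w2 [[0.6481 0.1777]
 [0.5399 0.1754]] w3 [[0.6387 0.1787]
 [0.5427 0.1686]]
stop topback w2 [[ 0.6542  0.177 ]
 [ 0.6721 -0.0384]] w3 [[ 0.654   0.1822]
 [ 0.6717 -0.0366]]
w2 [154   0  67  23 375] [310.  19.]
w2 [374   0  22   4  71] [602.   2.]
w2 [450   0  21  31 219] [714.  23.]
w2 [  2   3  38  17 433] [29. 19.]
w2 [357   5  50   7 188] [595.  14.]
w2 [ 67  27  25  95 848] [130. 113.]
w2 [  0  30  43  19 683] [32. 60.]
w2 [221  37  16  40 126] [361.  91.]
w2 [269  37  14  35  88] [426.  95.]
w2 [16 76  7 20 89] [ 30. 133.]
w2 [151 112   8  32 114] [241. 199.]
w2 [156 114  10  27 119] [250. 199.]
w2 [391 149  22  34 346] [624. 257.]
w2 [457 192  19  11  85] [729. 307.]
row ends w2 far [[ 6.553e-01  5.690e-02]
 [ 6.574e-01  2.880e-02]
 [ 6.595e-01 -1.000e-04]] near [[ 0.5447  0.0458]
 [ 0.5471  0.0223]
 [ 0.5504 -0.0086]]
```

jog_arm:
  motion:
    - [0.039,-0.0215,0,0,0,0,-1]
    - [0.039,-0.0215,0,0,0,0,-1]
    - [0.039,-0.0215,0,0,0,0,-1]
    - [0.039,-0.0215,0,0,0,0,-1]
    - [0,0,0.03,0,0,0,-1]

```text
time_s: 3.4
ee_pos: [0.6442, 0.3274, 0.2685]
eef_rot: [-3.138, -0.009, -0.003]
force: [0.5, -0.3, -1.1]
grip_width: 0.0005
grip_force: 0.0
```

jog_arm:
  motion:
    - [0,0,0.04,0,0,0,-1]
    - [0,0,0.04,0,0,0,-1]
    - [0,0,0.04,0,0,0,-1]
    - [0,0,0,0,0,0,-1]

```text
time_s: 3.8
ee_pos: [0.6365, 0.3241, 0.14]
eef_rot: [3.138, 0.009, -0.003]
force: [-0.4, -0.2, -0.5]
grip_width: 0.0005
grip_force: 0.0
```

jog_arm:
  motion:
    - [-0.02,0,0,0,0,0,-1]
    - [-0.015,-0.001,0,0,0,0,-1]
    - [-0.015,-0.001,0,0,0,0,-1]
    - [-0.015,-0.001,0,0,0,0,-1]
    - [-0.015,-0.001,0,0,0,0,-1]

```text
time_s: 4.3
ee_pos: [0.5586, 0.3305, 0.1489]
eef_rot: [-3.14, -0.003, -0.002]
force: [1.4, -0.8, -0.2]
grip_width: 0.0003
grip_force: 0.5
```

jog_arm:
  motion:
    - [-0.01,0,0,0,0,0,-1]
    - [-0.004,0,0,0,0,0,-1]
    - [0,0,0,0,0,0,-1]

```text
time_s: 4.6
ee_pos: [0.5468, 0.3309, 0.1487]
eef_rot: [-3.14, -0.008, -0.002]
force: [14.5, 0.1, 0.7]
grip_width: 0.0
grip_force: 7.3
```

jog_arm:
  motion:
    - [-0.003,0,0,0,0,0,-1]
    - [0.01,0,0,0,0,0,-1]
    - [0.02,0,-0.03,0,0,0,-1]
    - [0,0,-0.05,0,0,0,0]
    - [0,0.03,-0.05,0,0,0,0]

```text
time_s: 5.1
ee_pos: [0.5709, 0.3066, 0.2715]
eef_rot: [-3.141, -0.001, 0.001]
force: [0.3, -0.3, 0.9]
grip_width: 0.0131
grip_force: 0.0
```

```bash
cat >> m.py <<'E'
def grip(w,zt=.098,reg=None):
    im,m=ld(w)
    b=(im.max(2)<70).astype(np.uint8)
    b=cv2.morphologyEx(b,cv2.MORPH_OPEN,np.ones((3,3),np.uint8))
    n,l,st,c=cv2.connectedComponentsWithStats(b)
    i=min((i for i in range(1,n) if st[i,4]>60),key=lambda i:np.hypot(*(c[i]-reg)))
    cn=cv2.findContours((l==i).astype(np.uint8),0,1)[0][0][:,0]
    P=ray(m,cn,zt)[:,:2]
    (cx,cy),wh,a=cv2.minAreaRect((P*1000).astype(np.float32))
    if wh[0]<wh[1]: a+=90; wh=wh[::-1]
    a=(a+90)%180-90
    print(w,'grip',round(cx/1000,4),round(cy/1000,4),'lw',np.round(wh,1),'yaw',round(np.radians(a),3),st[i])
E
python3 - <<'E'
from m import *
m=pickle.load(open('w1.pkl','rb')); pickle.dump((np.load('w1.npy'),m),open('w1.pkl','wb'))
grip('w1',.098,np.array([413,232])*s); grip('w1',.098,np.array([627,170])*s)
print(r('w1',[(399,165),(427,288)],.064),r('w1',[(634,103),(601,236)],.064))
wsnap('w4')
E
```

```text
w1 grip 0.4692 -0.1778 lw [40.9 13.3] yaw 0.261 [256 131  17  33 346]
w1 grip 0.5171 -0.3449 lw [41.4 27. ] yaw -0.179 [387  92  30  35 744]
[[ 0.5208 -0.1669]
 [ 0.4138 -0.1927]] [[ 0.5703 -0.36  ]
 [ 0.461  -0.3449]]
[0.5728 0.3029 0.2801] [-3.1375e+00 -1.0700e-02 -1.8000e-03] 5.15
```

View pics/w4.png

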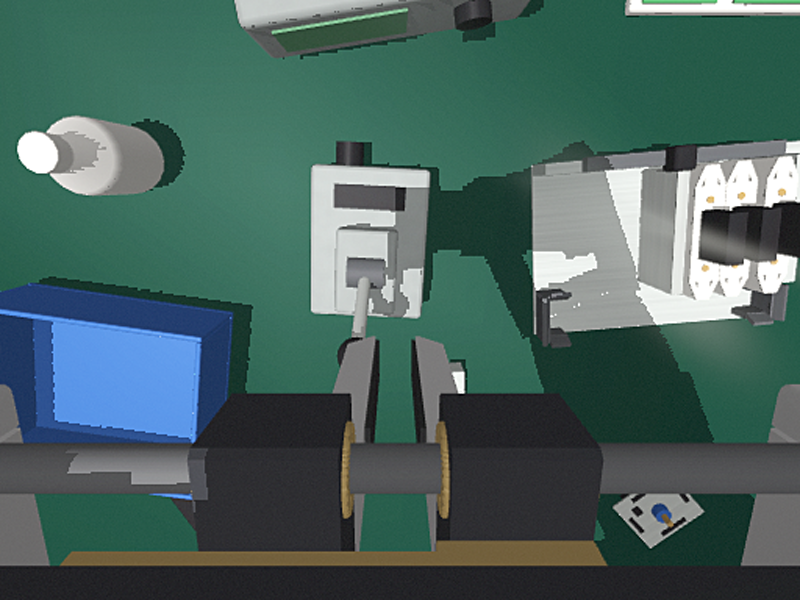

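jog_arm:
  motion:
    - [-0.011,0.047,0,0,0,0,0.5]
    - [-0.011,0.047,0,0,0,0,0.5]
    - [-0.011,0.047,0,0,0,0,0.5]
    - [-0.011,0.047,0,0,0,0,0.5]
    - [-0.011,0.047,0,0,0,0,0.5]

```text
time_s: 5.65
ee_pos: [0.515, 0.0687, 0.2698]
eef_rot: [-3.142, -0.001, -0.001]
force: [1.5, -0.6, 0.5]
grip_width: 0.0567
grip_force: 0.0
```

jog_arm:
  motion:
    - [-0.011,0.047,0,0,0,0,0.5]
    - [-0.011,0.047,0,0,0,0,0.5]
    - [-0.011,0.047,0,0,0,0,0.5]
    - [-0.011,0.047,0,0,0,0,0.5]
    - [-0.011,0.047,0,0,0,0,0.5]

```text
time_s: 6.15
ee_pos: [0.4596, -0.1664, 0.2699]
eef_rot: [3.141, -0.002, -0.001]
force: [2.2, -0.4, 0.5]
grip_width: 0.0705
grip_force: 0.0
```

jog_arm:
  motion:
    - [0,0.012,0.04,0,0,-0.12,0.5]
    - [0,0,0.04,0,0,-0.13,0.5]
    - [0,0,0,0,0,0,0.5]
    - [0,0,0,0,0,0,0.5]

```text
time_s: 6.55
ee_pos: [0.4608, -0.1763, 0.1903]
eef_rot: [3.141, -0.001, 0.246]
force: [-0.2, 1.0, 0.9]
grip_width: 0.0705
grip_force: 0.0
```

Run:
```python
from m import *
im,m=wsnap('w5')
p=proj(m,[[.468,-.1785,.098],[.458,-.181,.098],[.515,-.35,.098]]);print(p/s)
grip('w5',.098,p[0])
```

```text
[ 0.4613 -0.1763  0.1911] [ 3.1399e+00 -2.1000e-03  2.4630e-01] 6.6
[[400.59374137 290.28322296]
 [400.54706449 306.85034885]
 [697.57242784 283.62952511]]
w5 grip 0.4706 -0.1774 lw [43.2 13.2] yaw 0.253 [249 160  15  46 671]
```

View pics/w5.png

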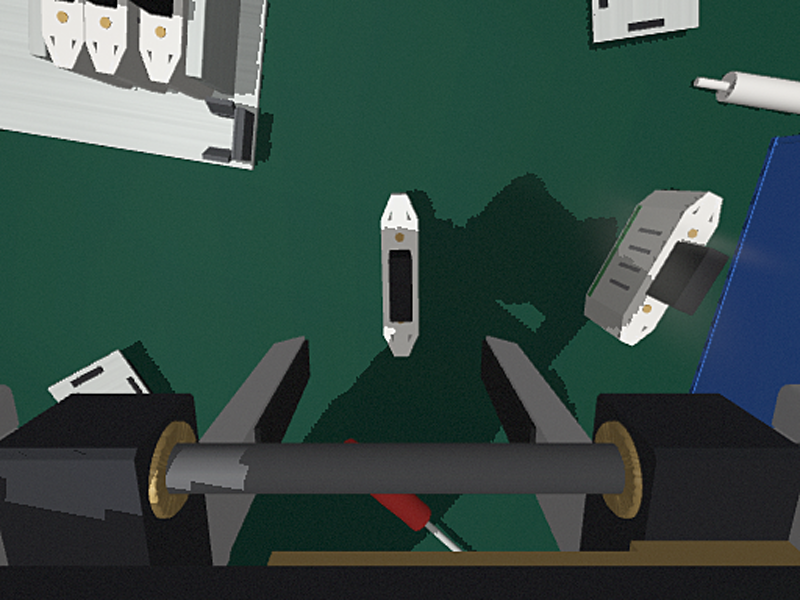

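Run:
```python
from m import *
o=ctrl.get_obs(); m=ctrl.camera_model('wrist')
Rt=R.from_euler('xyz',o['eef_rot']).as_matrix(); p=o['ee_pos']
Rm=R.from_rotvec(np.ravel(m['rvec'])).as_matrix();c=-Rm.T@np.ravel(m['tvec'])
print('cam in tool',(Rt.T@(c-p)).round(4),'axes',(Rt.T@Rm.T).round(4).tolist(),m['intrinsics'])
print(proj(m,[p,p+Rt@[0,.035,0],p-Rt@[0,.035,0]])/s, o['ee_pos'],o['grip_width'])
```

```text
cam in tool [ 0.0703  0.0002 -0.1801] axes [[-0.001, -0.9699, -0.2434], [1.0, -0.001, 0.0], [-0.0003, -0.2434, 0.9699]] [[298.169686     0.         252.59192318]
 [  0.         298.169686   190.40326681]
 [  0.           0.           1.        ]]
[[394.12573552 356.5551428 ]
 [479.13215006 356.4681463 ]
 [309.11846615 356.64214016]] [ 0.46133797 -0.17630608  0.19105714] 0.07083872521135635
```

jog_arm:
  motion:
    - [-0.0024,0.0034,0.04,0,0,-0.006,0.5]
    - [0,0,0.04,0,0,0,0.5]
    - [0,0,0.038,0,0,0,0.5]
    - [0,0,0,0,0,0,0.5]

```text
time_s: 7.0
ee_pos: [0.4582, -0.1791, 0.069]
eef_rot: [-3.139, 0.003, 0.254]
force: [0.4, 0.5, 0.9]
grip_width: 0.0709
grip_force: 0.0
```

jog_arm:
  motion:
    - [0,0,0,0,0,0,-1]
    - [0,0,0,0,0,0,-1]
    - [0,0,0,0,0,0,-1]
    - [0,0,0,0,0,0,-1]
    - [0,0,0,0,0,0,-1]
  squeeze: 45

```text
time_s: 7.5
ee_pos: [0.4594, -0.18, 0.0713]
eef_rot: [3.141, -0.001, 0.256]
force: [-0.3, 1.0, -0.2]
grip_width: 0.0337
grip_force: 0.0
```

jog_arm:
  motion:
    - [0,0,0,0,0,0,-1]
    - [0,0,0,0,0,0,-1]
    - [0,0,-0.03,0,0,0,-1]
    - [0,0,-0.03,0,0,0,-1]
    - [0,0,0,0,0,0,-1]

```text
time_s: 8.0
ee_pos: [0.4604, -0.1805, 0.1339]
eef_rot: [3.138, -0.004, 0.256]
force: [0.1, 0.1, -1.2]
grip_width: 0.0135
grip_force: 44.9
```

jog_arm:
  motion:
    - [0,0,0,0,0,0.09,-1]
    - [0,0,0,0,0,0.087,-1]
    - [0.002,-0.0465,0,0,0,0,-1]
    - [0.002,-0.0465,0,0,0,0,-1]
    - [0.002,-0.0465,0,0,0,0,-1]

```text
time_s: 8.5
ee_pos: [0.4532, -0.0389, 0.1297]
eef_rot: [-3.141, 0.001, 0.078]
force: [0.8, 0.2, -2.0]
grip_width: 0.0134
grip_force: 44.9
```

jog_arm:
  motion:
    - [0.002,-0.0465,0,0,0,0,-1]
    - [0,0,0,0,0,0,-1]
    - [0,0,0,0,0,0,-1]
    - [0,0,0,0,0,0,-1]

```text
time_s: 8.9
ee_pos: [0.4523, 0.0054, 0.1301]
eef_rot: [3.142, 0.001, 0.078]
force: [-0.3, 0.0, -0.9]
grip_width: 0.0135
grip_force: 44.9
```

Run:
```python
from m import *
im,m=wsnap('w6')
print(ctrl.get_obs()['force'])
save(cv2.resize(im[0:270,120:420],(800,720)[:1]+(600,) if 0 else (667,600),interpolation=cv2.INTER_CUBIC),'w6.png')
```

```text
[0.4523 0.0052 0.1302] [3.1416e+00 7.0000e-04 7.7300e-02] 8.95
[-0.16514351  0.8470906  -1.99083553]
```

View pics/w6.png

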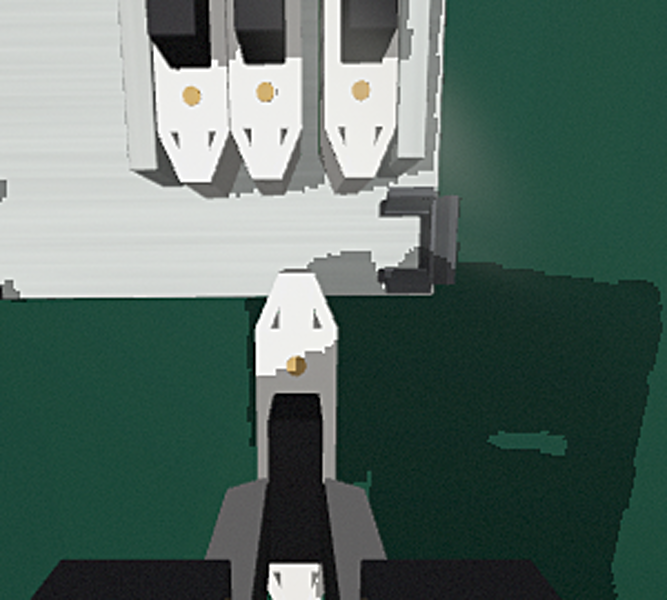

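Run:
```python
from m import *
_,m=ld('w6'); g=lambda pts,z: ray(m,np.array(pts)/2.2233+[120,0],z)[:,:2]
a=g([(193,182),(268,180),(360,177)],.069); hcol=g([(299,272)],.1228)
mid=g([(191,95),(265,92),(360,90)],.069)   # studs
hs=g([(295,365)],.1228); e=g([(438,100),(396,40),(396,150)],.07)
c,sn=np.cos(.079),np.sin(.079); Q=np.array([[c,sn],[-sn,c]]); O=np.array([.594,.066])
for n,v in(('tips',a),('studs',mid),('held',hcol),('heldstud',hs),('cheek face',e[1:])): print(n,v.round(4).tolist(),'rack',((v-O)@Q.T).round(4).tolist())
print('slopes',np.arctan2(*(mid-a).T[::-1]),np.arctan2(*(a[0]-a[2])[::-1])-np.pi/2)
# full front edge in w6
im=ld('w6')[0]
```

```text
tips [[0.5446, 0.0474], [0.5472, 0.0218], [0.5506, -0.0096]] rack [[-0.0507, -0.0146], [-0.0501, -0.0404], [-0.0492, -0.072]]
studs [[0.5719, 0.0492], [0.5747, 0.0246], [0.5778, -0.0069]] rack [[-0.0233, -0.015], [-0.0225, -0.0397], [-0.0219, -0.0714]]
held [[0.5185, 0.0092]] rack [[-0.0798, -0.0507]]
heldstud [[0.4926, 0.0083]] rack [[-0.1056, -0.0495]]
cheek face [[0.5933, -0.017], [0.56, -0.0208]] rack [[-0.0072, -0.0827], [-0.0407, -0.0839]]
slopes [0.06397437 0.10336263 0.10112895] 0.10540397758994335
```

jog_arm:
  motion:
    - [0,0.002,0.027,0,0,0,-1]
    - [0,0,0.0255,0,0,0,-1]
    - [0,0,0,0,0,0,-1]
    - [0.01,0,0,0,0,0,-1]
    - [0.01,0,0,0,0,0,-1]

```text
time_s: 9.45
ee_pos: [0.4735, 0.005, 0.0783]
eef_rot: [3.142, -0.0, 0.077]
force: [0.3, 0.5, -1.5]
grip_width: 0.0136
grip_force: 45.0
```

jog_arm:
  motion:
    - [0.01,0,0,0,0,0,-1]
    - [0.004,-0.0006,0,0,0,0,-1]
    - [0.004,-0.0006,0,0,0,0,-1]
    - [0.004,-0.0006,0,0,0,0,-1]
    - [0,0,0,0,0,0,-1]

```text
time_s: 9.95
ee_pos: [0.4943, 0.0089, 0.0783]
eef_rot: [3.141, 0.001, 0.079]
force: [-4.1, -4.1, 2.1]
grip_width: 0.0137
grip_force: 45.0
```

jog_arm:
  motion:
    - [0.005,-0.0008,0,0,0,0,-1]
    - [0.005,-0.0008,0,0,0,0,-1]
    - [0.005,-0.0008,0,0,0,0,-1]
    - [0.005,-0.0006,0,0,0,0,-1]
    - [0,0,0,0,0,0,-1]

```text
time_s: 10.45
ee_pos: [0.5143, 0.0135, 0.0786]
eef_rot: [3.141, 0.0, 0.079]
force: [-2.9, -3.9, 5.2]
grip_width: 0.0137
grip_force: 45.0
```

Run:
```python
from m import *
im,m=wsnap('w7')
save(cv2.resize(im[0:270,120:420],(667,600),interpolation=cv2.INTER_CUBIC),'w7.png')
```

```text
[0.5142 0.0135 0.0786] [ 3.1408 -0.      0.0788] 10.5
```

View pics/w7.png

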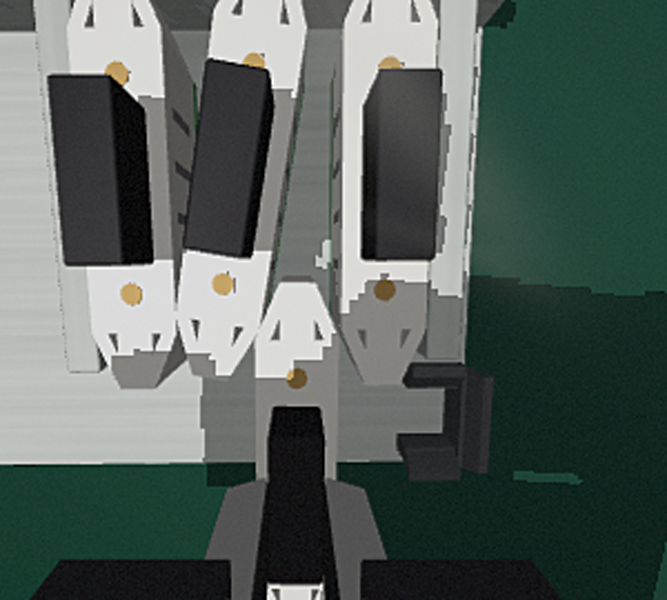

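jog_arm:
  motion:
    - [0.006,0,0,0,0,0,-1]
    - [0.006,0,0,0,0,0,-1]
    - [0.006,0,0,0,0,0,-1]
    - [0.006,0,0,0,0,0,-1]
    - [0,0,0,0,0,0,-1]

```text
time_s: 11.0
ee_pos: [0.5384, 0.0153, 0.0786]
eef_rot: [3.141, -0.0, 0.079]
force: [-2.2, -5.2, 4.8]
grip_width: 0.0139
grip_force: 45.0
```

jog_arm:
  motion:
    - [0.006,0,0,0,0,0,-1]
    - [0.006,0,0,0,0,0,-1]
    - [0.006,0,0,0,0,0,-1]
    - [0.005,0,0,0,0,0,-1]
    - [0,0,0,0,0,0,-1]

```text
time_s: 11.5
ee_pos: [0.5615, 0.0173, 0.0787]
eef_rot: [3.141, -0.001, 0.079]
force: [0.1, -2.3, 4.3]
grip_width: 0.0137
grip_force: 45.0
```

Run:
```python
from m import *
im,m=wsnap('w8')
save(cv2.resize(im[0:270,120:420],(667,600),interpolation=cv2.INTER_CUBIC),'w8.png')
```

```text
[0.5614 0.0173 0.0787] [ 3.141e+00 -9.000e-04  7.890e-02] 11.55
```

View pics/w8.png

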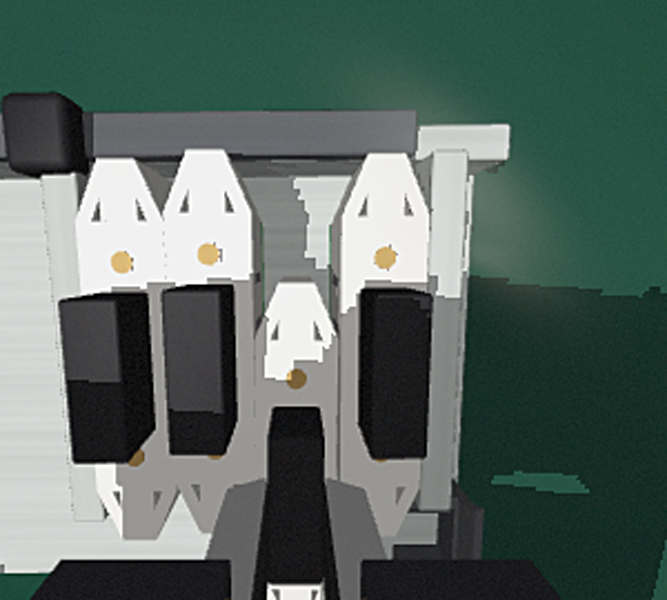

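jog_arm:
  motion:
    - [0,0,0,0,0,0,-0.3]
    - [0,0,0,0,0,0,-0.3]
    - [0,0,0,0,0,0,-0.3]
    - [0,0,-0.02,0,0,0,-0.3]
    - [0,0,-0.035,0,0,0,-0.3]

```text
time_s: 12.05
ee_pos: [0.5596, 0.0177, 0.1317]
eef_rot: [-3.141, 0.004, 0.079]
force: [0.2, -0.9, 0.1]
grip_width: 0.0329
grip_force: 0.0
```

jog_arm:
  motion:
    - [-0.045,0,0,0,0,0,-1]
    - [-0.045,0,0,0,0,0,-1]
    - [0,0,0,0,0,0,-1]
    - [0,0,0.05,0,0,0,-1]
    - [0,0,0.05,0,0,0,-1]

```text
time_s: 12.55
ee_pos: [0.4725, 0.0105, 0.0332]
eef_rot: [3.141, -0.005, 0.079]
force: [1.1, -0.0, -1.0]
grip_width: 0.0001
grip_force: 0.0
```

jog_arm:
  motion:
    - [0.015,0,0,0,0,0,-1]
    - [0.01,0,0,0,0,0,-1]
    - [0.008,0,0,0,0,0,-1]
    - [0.008,0,0,0,0,0,-1]
    - [0.008,0,0,0,0,0,-1]

```text
time_s: 13.05
ee_pos: [0.5208, 0.0144, 0.0338]
eef_rot: [3.141, -0.001, 0.079]
force: [-1.8, 0.7, 1.3]
grip_width: 0.0003
grip_force: 0.7
```

jog_arm:
  motion:
    - [0.006,0,0,0,0,0,-1]
    - [0.004,0,0,0,0,0,-1]
    - [0,0,0,0,0,0,-1]

```text
time_s: 13.35
ee_pos: [0.5304, 0.0152, 0.0332]
eef_rot: [3.142, -0.001, 0.079]
force: [0.4, -1.0, -0.2]
grip_width: 0.0005
grip_force: 0.0
```

jog_arm:
  motion:
    - [0.003,0,0,0,0,0,-1]
    - [0.003,0,0,0,0,0,-1]
    - [0.003,0,0,0,0,0,-1]
    - [0,0,0,0,0,0,-1]

```text
time_s: 13.75
ee_pos: [0.5393, 0.0158, 0.0332]
eef_rot: [3.142, -0.0, 0.079]
force: [0.1, -0.8, -0.3]
grip_width: 0.0002
grip_force: 0.0
```

jog_arm:
  motion:
    - [0.002,0,0,0,0,0,-1]
    - [0,0,0,0,0,0,-1]

```text
time_s: 13.95
ee_pos: [0.5406, 0.016, 0.033]
eef_rot: [-3.142, 0.001, 0.079]
force: [-3.2, 0.1, 1.6]
grip_width: 0.0006
grip_force: 1.8
```

jog_arm:
  motion:
    - [0.002,0,0,0,0,0,-1]
    - [0,0,0,0,0,0,-1]

```text
time_s: 14.15
ee_pos: [0.5406, 0.0161, 0.0326]
eef_rot: [-3.141, 0.006, 0.079]
force: [-17.8, -2.2, 9.2]
grip_width: 0.0008
grip_force: 9.2
```

jog_arm:
  motion:
    - [-0.004,0,0,0,0,0,-1]
    - [-0.026,0,-0.02,0,0,0,-1]
    - [0,0,-0.046,0,0,0,-1]
    - [0,0,-0.046,0,0,0.115,0]
    - [0,0,-0.046,0,0,0.114,0.5]

```text
time_s: 14.65
ee_pos: [0.5128, 0.0138, 0.1932]
eef_rot: [-3.141, -0.001, -0.155]
force: [0.0, 0.1, 0.3]
grip_width: 0.0129
grip_force: 0.0
```

jog_arm:
  motion:
    - [0.0064,0.0446,0,0,0,0,0.5]
    - [0.0064,0.0446,0,0,0,0,0.5]
    - [0.0064,0.0446,0,0,0,0,0.5]
    - [0.0064,0.0446,0,0,0,0,0.5]
    - [0.0064,0.0446,0,0,0,0,0.5]

```text
time_s: 15.15
ee_pos: [0.5112, -0.2134, 0.1914]
eef_rot: [3.141, -0.001, -0.15]
force: [0.4, 0.5, -0.3]
grip_width: 0.0531
grip_force: 0.0
```

jog_arm:
  motion:
    - [0.0064,0.0446,0,0,0,0,0.5]
    - [0.0064,0.0446,0,0,0,0,0.5]
    - [0.0064,0.0446,0,0,0,0,0.5]
    - [0,0,0,0,0,0,0.5]
    - [0,0,0,0,0,0,0.5]

```text
time_s: 15.65
ee_pos: [0.51, -0.3472, 0.1907]
eef_rot: [-3.141, 0.0, -0.152]
force: [0.5, 0.3, -0.2]
grip_width: 0.0702
grip_force: 0.0
```

Run:
```python
from m import *
im,m=wsnap('w9')
p=proj(m,[[.516,-.349,.098]])[0];print(p)
grip('w9',.098,p)
w=((im.min(2)>90)).astype(np.uint8); w[(im.astype(int).max(2)-im.min(2))>40]=0
h=im[int(p[1])-60:int(p[1])+60,int(p[0])-40:int(p[0])+40]
n,l,st,c=cv2.connectedComponentsWithStats(w)
for i in range(1,n):
    if st[i,4]>150 and np.hypot(*(c[i]-p))<60:
        cn=cv2.findContours((l==i).astype(np.uint8),0,1)[0][0][:,0]
        P=ray(m,cn,.064)[:,:2]; print(st[i],cv2.minAreaRect((P*1000).astype(np.float32)))
```

```text
[ 0.5103 -0.3463  0.191 ] [-3.1414 -0.     -0.1503] 15.7
[253.26936252 185.97661248]
w9 grip 0.5187 -0.3511 lw [43.2 13.2] yaw -0.156 [248 160  15  46 641]
[ 243  123   25  105 1527] ((517.13134765625, -350.83935546875), (24.278156280517578, 111.3453369140625), 79.60324096679688)
```

jog_arm:
  motion:
    - [-0.0024,0.0036,0.04,0,0,0.012,0.5]
    - [0,0,0.04,0,0,0,0.5]
    - [0,0,0.038,0,0,0,-0.2]
    - [0,0,0,0,0,0,-1]
    - [0,0,0,0,0,0,-1]
  squeeze: 45

```text
time_s: 16.2
ee_pos: [0.508, -0.3492, 0.0745]
eef_rot: [3.141, -0.001, -0.161]
force: [-0.2, -0.6, 0.5]
grip_width: 0.0498
grip_force: 0.0
```

jog_arm:
  motion:
    - [0,0,0,0,0,0,-1]
    - [0,0,0,0,0,0,-1]
    - [0,0,0,0,0,0,-1]
    - [0,0,0,0,0,0,-1]
    - [0,0,0,0,0,0,-1]

```text
time_s: 16.7
ee_pos: [0.5074, -0.35, 0.0736]
eef_rot: [3.141, -0.001, -0.162]
force: [-1.2, -0.1, 3.0]
grip_width: 0.0137
grip_force: 44.9
```

jog_arm:
  motion:
    - [0,0,-0.035,0,0,0,-1]
    - [0,0,-0.04,0,0,0,-1]
    - [0,0,0,0,0,-0.12,-1]
    - [0,0,0,0,0,-0.121,-1]
    - [-0.0033,-0.0436,0,0,0,0,-1]

```text
time_s: 17.2
ee_pos: [0.5002, -0.3089, 0.1475]
eef_rot: [3.141, 0.0, 0.081]
force: [1.7, 1.4, -2.3]
grip_width: 0.0136
grip_force: 45.0
```

jog_arm:
  motion:
    - [-0.0033,-0.0436,0,0,0,0,-1]
    - [-0.0033,-0.0436,0,0,0,0,-1]
    - [-0.0033,-0.0436,0,0,0,0,-1]
    - [-0.0033,-0.0436,0,0,0,0,-1]
    - [-0.0033,-0.0436,0,0,0,0,-1]

```text
time_s: 17.7
ee_pos: [0.4662, -0.089, 0.1481]
eef_rot: [-3.141, 0.0, 0.078]
force: [0.7, 1.3, -2.1]
grip_width: 0.0138
grip_force: 4.5
```

jog_arm:
  motion:
    - [-0.0033,-0.0436,0,0,0,0,-1]
    - [-0.0033,-0.0436,0,0,0,0,-1]
    - [0,0,0.035,0,0,0,-1]
    - [0,0,0,0,0,0,-1]
    - [0,0,0,0,0,0,-1]

```text
time_s: 18.2
ee_pos: [0.4534, -0.0046, 0.1134]
eef_rot: [-3.141, 0.001, 0.078]
force: [-0.2, -0.7, -2.4]
grip_width: 0.0135
grip_force: 45.0
```

Run:
```python
from m import *
im,m=wsnap('w10')
print(ctrl.get_obs()['force'])
save(cv2.resize(im[0:270,120:420],(667,600),interpolation=cv2.INTER_CUBIC),'w10.png')
```

```text
[ 0.4539 -0.0049  0.114 ] [ 3.1415e+00 -3.0000e-04  7.7900e-02] 18.25
[ 0.65028296 -0.33838681 -3.52427012]
```

View pics/w10.png

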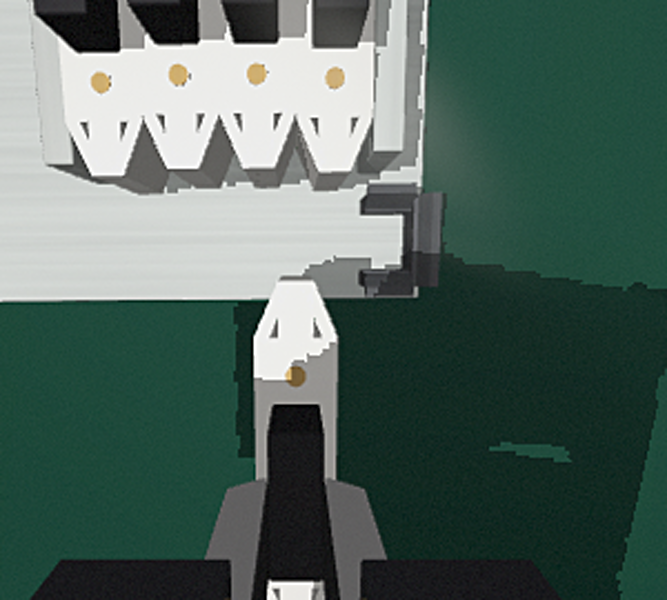

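Run:
```python
from m import *
_,m=ld('w10'); g=lambda pts,z: ray(m,np.array(pts)/2.2233+[120,0],z)[:,:2]
c,sn=np.cos(.079),np.sin(.079); Q=np.array([[c,sn],[-sn,c]]); O=np.array([.594,.066])
f=lambda n,p,z: print(n,((g(p,z)-O)@Q.T*1000).round(1).tolist())
f('tips',[(104,176),(181,170),(262,168),(337,173)],.069)
f('studs',[(100,82),(178,75),(257,74),(335,77)],.069)
f('held tip',[(297,280)],.1044); f('stud',[(295,376)],.1044)
f('held edges',[(253,345),(338,345)],.1044)
```

```text
tips [[-50.3, 1.3], [-48.5, -23.4], [-48.0, -49.2], [-49.5, -73.1]]
studs [[-22.9, 0.5], [-21.0, -23.6], [-20.7, -48.0], [-21.6, -72.1]]
held tip [[-81.6, -60.2]]
stud [[-108.8, -59.6]]
held edges [[-99.8, -47.6], [-99.8, -71.9]]
```

jog_arm:
  motion:
    - [0,0,0.02,0,0,0,-1]
    - [0,0,0.013,0,0,0,-1]
    - [0,0,0,0,0,0,-1]
    - [0.012,0,0,0,0,0,-1]
    - [0.012,0,0,0,0,0,-1]

```text
time_s: 18.75
ee_pos: [0.4786, -0.003, 0.0818]
eef_rot: [3.141, -0.002, 0.078]
force: [-1.4, -0.2, -1.8]
grip_width: 0.0135
grip_force: 45.0
```

jog_arm:
  motion:
    - [0.01,0,0,0,0,0,-1]
    - [0.004,-0.0012,0,0,0,0,-1]
    - [0.004,-0.0018,0,0,0,0,-1]
    - [0.004,-0.0018,0,0,0,0,-1]
    - [0,0,0,0,0,0,-1]

```text
time_s: 19.25
ee_pos: [0.4988, 0.0038, 0.0802]
eef_rot: [3.141, 0.001, 0.078]
force: [-1.0, -4.3, -3.4]
grip_width: 0.0136
grip_force: 45.0
```

jog_arm:
  motion:
    - [0.0045,-0.002,0,0,0,0,-1]
    - [0.0045,-0.002,0,0,0,0,-1]
    - [0.0045,-0.002,0,0,0,0,-1]
    - [0.0045,-0.0018,0,0,0,0,-1]
    - [0,0,0,0,0,0,-1]

```text
time_s: 19.75
ee_pos: [0.5162, 0.0131, 0.0802]
eef_rot: [3.141, 0.001, 0.079]
force: [-0.0, -3.2, -2.5]
grip_width: 0.0139
grip_force: 45.0
```

jog_arm:
  motion:
    - [0.006,0,0,0,0,0,-1]
    - [0.006,0,0,0,0,0,-1]
    - [0.006,0,0,0,0,0,-1]
    - [0.006,0,0,0,0,0,-1]
    - [0,0,0,0,0,0,-1]

```text
time_s: 20.25
ee_pos: [0.5404, 0.0147, 0.0801]
eef_rot: [3.141, 0.0, 0.078]
force: [0.4, -5.2, -4.5]
grip_width: 0.0136
grip_force: 45.0
```

jog_arm:
  motion:
    - [0.006,0,0,0,0,0,-1]
    - [0.006,0,0,0,0,0,-1]
    - [0.006,0,0,0,0,0,-1]
    - [0.005,0,0,0,0,0,-1]
    - [0,0,0,0,0,0,-1]

```text
time_s: 20.75
ee_pos: [0.5634, 0.0168, 0.0802]
eef_rot: [3.142, -0.0, 0.078]
force: [-0.3, -0.3, -3.2]
grip_width: 0.0136
grip_force: 45.0
```

Run:
```python
from m import *
im,m=wsnap('w11')
save(cv2.resize(im[0:270,120:420],(667,600),interpolation=cv2.INTER_CUBIC),'w11.png')
```

```text
[0.5633 0.017  0.0803] [-3.1414e+00 -6.0000e-04  7.8600e-02] 20.8
```

View pics/w11.png

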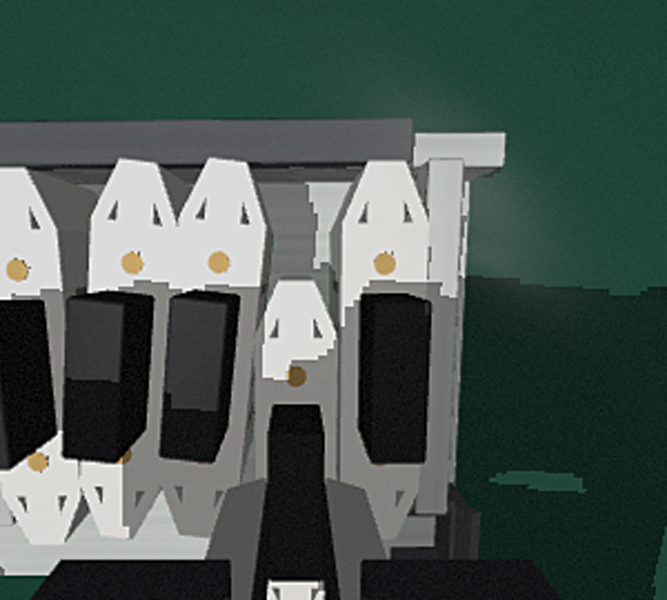

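jog_arm:
  motion:
    - [0,0,0,0,0,0,-0.3]
    - [0,0,0,0,0,0,-0.3]
    - [0,0,0,0,0,0,-0.3]
    - [0,0,-0.02,0,0,0,-0.3]
    - [0,0,-0.035,0,0,0,-0.3]

```text
time_s: 21.3
ee_pos: [0.5621, 0.0173, 0.134]
eef_rot: [-3.141, 0.004, 0.079]
force: [1.1, 0.3, 1.4]
grip_width: 0.0329
grip_force: 0.0
```

jog_arm:
  motion:
    - [-0.046,0,0,0,0,0,-1]
    - [-0.046,0,0,0,0,0,-1]
    - [0,0,0,0,0,0,-1]
    - [0,0,0.05,0,0,0,-1]
    - [0,0,0.052,0,0,0,-1]

```text
refused, shift out of range in row 5
```

jog_arm:
  motion:
    - [0.015,0,0,0,0,0,-1]
    - [0.01,0,0,0,0,0,-1]
    - [0.008,0,0,0,0,0,-1]
    - [0.008,0,0,0,0,0,-1]
    - [0.008,0,0,0,0,0,-1]

```text
time_s: 21.8
ee_pos: [0.6124, 0.021, 0.135]
eef_rot: [-3.142, 0.0, 0.079]
force: [-0.8, -0.5, 0.1]
grip_width: 0.0006
grip_force: 0.0
```

jog_arm:
  motion:
    - [0.006,0,0,0,0,0,-1]
    - [0.006,0,0,0,0,0,-1]
    - [0.004,0,0,0,0,0,-1]
    - [0.003,0,0,0,0,0,-1]
    - [0,0,0,0,0,0,-1]

```text
time_s: 22.3
ee_pos: [0.6311, 0.0225, 0.135]
eef_rot: [-3.142, 0.0, 0.079]
force: [0.4, 0.0, -0.8]
grip_width: 0.0003
grip_force: 0.0
```

jog_arm:
  motion:
    - [0.002,0,0,0,0,0,-1]
    - [0,0,0,0,0,0,-1]

```text
time_s: 22.5
ee_pos: [0.633, 0.0226, 0.1352]
eef_rot: [-3.142, -0.0, 0.079]
force: [0.5, 0.6, -0.4]
grip_width: 0.0007
grip_force: 0.0
```

jog_arm:
  motion:
    - [-0.041,0,0,0,0,0,-1]
    - [-0.041,0,0,0,0,0,-1]
    - [-0.04,0,0,0,0,0,-1]
    - [-0.04,0,0,0,0,0,-1]
    - [0,0,0,0,0,0,-1]

```text
time_s: 23.0
ee_pos: [0.4678, 0.0098, 0.135]
eef_rot: [-3.141, 0.002, 0.079]
force: [1.3, 0.3, 0.3]
grip_width: 0.0004
grip_force: 0.0
```

jog_arm:
  motion:
    - [0,0,0.05,0,0,0,-1]
    - [0,0,0.05,0,0,0,-1]
    - [0.015,0,0,0,0,0,-1]
    - [0.01,0,0,0,0,0,-1]
    - [0.008,0,0,0,0,0,-1]

```text
time_s: 23.5
ee_pos: [0.506, 0.0125, 0.0358]
eef_rot: [3.141, -0.002, 0.079]
force: [-0.2, 0.5, 0.9]
grip_width: 0.0002
grip_force: 0.0
```

jog_arm:
  motion:
    - [0.008,0,0,0,0,0,-1]
    - [0.008,0,0,0,0,0,-1]
    - [0.006,0,0,0,0,0,-1]
    - [0.006,0,0,0,0,0,-1]
    - [0,0,0,0,0,0,-1]

```text
time_s: 24.0
ee_pos: [0.5331, 0.0147, 0.0353]
eef_rot: [3.142, -0.001, 0.079]
force: [0.3, 0.7, -0.4]
grip_width: 0.0003
grip_force: 0.0
```

jog_arm:
  motion:
    - [0.003,0,0,0,0,0,-1]
    - [0.003,0,0,0,0,0,-1]
    - [0,0,0,0,0,0,-1]

```text
time_s: 24.3
ee_pos: [0.5386, 0.0152, 0.0351]
eef_rot: [-3.142, -0.0, 0.079]
force: [-0.5, 0.4, 0.1]
grip_width: 0.0006
grip_force: 0.3
```

jog_arm:
  motion:
    - [0.002,0,0,0,0,0,-1]
    - [0.002,0,0,0,0,0,-1]
    - [0,0,0,0,0,0,-1]

```text
time_s: 24.6
ee_pos: [0.5407, 0.0154, 0.0348]
eef_rot: [-3.141, 0.004, 0.079]
force: [-15.7, -1.2, 7.7]
grip_width: 0.0002
grip_force: 7.4
```

jog_arm:
  motion:
    - [-0.012,0,0,0,0,0,-1]
    - [0,0.022,0,0,0,0,-1]
    - [0.008,0,0,0,0,0,-1]
    - [0.004,0,0,0,0,0,-1]
    - [0,0,0,0,0,0,-1]

```text
time_s: 25.1
ee_pos: [0.5427, -0.0065, 0.0346]
eef_rot: [3.141, 0.005, 0.079]
force: [-14.9, -5.1, 7.5]
grip_width: 0.0006
grip_force: 7.6
```

jog_arm:
  motion:
    - [-0.012,0,0,0,0,0,-1]
    - [0,-0.046,0,0,0,0,-1]
    - [0.008,0,0,0,0,0,-1]
    - [0.004,0,0,0,0,0,-1]
    - [0,0,0,0,0,0,-1]

```text
time_s: 25.6
ee_pos: [0.5385, 0.0404, 0.0344]
eef_rot: [-3.14, 0.006, 0.08]
force: [-18.5, 6.1, 7.7]
grip_width: 0.0006
grip_force: 10.3
```

jog_arm:
  motion:
    - [-0.012,0,0,0,0,0,-1]
    - [0,-0.024,0,0,0,0,-1]
    - [0.008,0,0,0,0,0,-1]
    - [0.004,0,0,0,0,0,-1]
    - [0,0,0,0,0,0,-1]

```text
time_s: 26.1
ee_pos: [0.5365, 0.0632, 0.0343]
eef_rot: [-3.141, 0.008, 0.079]
force: [-20.5, 4.9, 9.3]
grip_width: 0.0004
grip_force: 10.0
```

jog_arm:
  motion:
    - [-0.012,0,0,0,0,0,-1]
    - [0,-0.024,0,0,0,0,-1]
    - [0.008,0,0,0,0,0,-1]
    - [0.004,0,0,0,0,0,-1]
    - [0,0,0,0,0,0,-1]

```text
time_s: 26.6
ee_pos: [0.5344, 0.0868, 0.0342]
eef_rot: [-3.141, 0.008, 0.079]
force: [-22.4, 3.7, 10.4]
grip_width: 0.0008
grip_force: 11.2
```

jog_arm:
  motion:
    - [-0.01,0,0,0,0,0,-1]
    - [-0.02,0,-0.02,0,0,0,-1]
    - [0,0,-0.05,0,0,0,-1]
    - [0,0,-0.05,0,0,0,0]
    - [0,0,-0.05,0,0,0,0.5]

```text
time_s: 27.1
ee_pos: [0.5071, 0.084, 0.2075]
eef_rot: [3.141, -0.001, 0.078]
force: [0.6, 0.5, 0.4]
grip_width: 0.0129
grip_force: 0.0
```

jog_arm:
  motion:
    - [-0.0305,-0.039,0,0,0,0,0.5]
    - [-0.0305,-0.039,0,0,0,0,0.5]
    - [-0.0305,-0.039,0,0,0,0,0.5]
    - [-0.0305,-0.039,0,0,0,0,0.5]
    - [0,0,0,0,0,-0.1,0.5]

```text
time_s: 27.6
ee_pos: [0.3708, 0.2335, 0.2057]
eef_rot: [-3.141, -0.001, 0.182]
force: [1.0, -0.4, -0.2]
grip_width: 0.0532
grip_force: 0.0
```

jog_arm:
  motion:
    - [0,0,0,0,0,-0.15,0.5]
    - [0,0,0,0,0,-0.15,0.5]
    - [0,0,0,0,0,-0.15,0.5]
    - [0,0,0,0,0,-0.15,0.5]
    - [0,0,0,0,0,-0.15,0.5]

```text
time_s: 28.1
ee_pos: [0.3738, 0.2305, 0.2055]
eef_rot: [3.141, -0.001, 0.935]
force: [0.0, 1.1, -0.6]
grip_width: 0.0701
grip_force: 0.0
```

jog_arm:
  motion:
    - [0,0,0,0,0,-0.15,0.5]
    - [0,0,0,0,0,-0.15,0.5]
    - [0,0,0,0,0,-0.15,0.5]
    - [0,0,0,0,0,-0.15,0.5]
    - [0,0,0,0,0,-0.15,0.5]

```text
time_s: 28.6
ee_pos: [0.3739, 0.2304, 0.2055]
eef_rot: [3.14, -0.0, 1.685]
force: [-0.4, -0.5, 0.7]
grip_width: 0.0709
grip_force: 0.0
```

jog_arm:
  motion:
    - [0,0,0,0,0,-0.15,0.5]
    - [0,0,0,0,0,-0.15,0.5]
    - [0,0,0,0,0,-0.15,0.5]
    - [0,0,0,0,0,-0.15,0.5]
    - [0,0,0,0,0,-0.15,0.5]

```text
time_s: 29.1
ee_pos: [0.3738, 0.2304, 0.2054]
eef_rot: [3.141, 0.001, 2.435]
force: [0.4, -0.3, -0.1]
grip_width: 0.0708
grip_force: 0.0
```

jog_arm:
  motion:
    - [0,0,0,0,0,-0.15,0.5]
    - [0,0,0,0,0,-0.15,0.5]
    - [0,0,0,0,0,-0.15,0.5]
    - [0,0,0,0,0,-0.15,0.5]
    - [0,0,0,0,0,0,0.5]

```text
time_s: 29.6
ee_pos: [0.3737, 0.2305, 0.2054]
eef_rot: [3.141, 0.001, 3.031]
force: [-0.5, 0.2, 0.2]
grip_width: 0.0707
grip_force: 0.0
```

Run:
```python
from m import *
im,m=wsnap('w12')
t,mt=wsnap('t2',cam='top')
im=im.astype(int)
w=((im.min(2)>100)&(im.max(2)-im.min(2)<40)).astype(np.uint8); w[215:]*=1
n,l,st,c=cv2.connectedComponentsWithStats(w)
for i in range(1,n):
    if st[i,4]>150:
        cn=cv2.findContours((l==i).astype(np.uint8),0,1)[0][0][:,0]
        P=ray(m,cn,.026)[:,:2]; print(st[i],c[i].round(),np.array(cv2.minAreaRect((P*1000).astype(np.float32)),dtype=object))
for p in ((.36,.232,.078),): q=proj(m,[p])[0]; print(q); grip('w12',.078,q)
for nm,M,I,z in(('top',mt,t,.026),):
    h=I.astype(int); w=((h.min(2)>110)&(h.max(2)-h.min(2)<40)).astype(np.uint8)
    n,l,st,c=cv2.connectedComponentsWithStats(w)
    for i in range(1,n):
        P=ray(M,c[i],z)[0]
        if 60<st[i,4]<1500 and .2<P[0]<.5 and P[1]>.12: print(nm,st[i],P.round(3))
```

```text
[0.3736 0.2305 0.2053] [3.1413e+00 7.0000e-04 3.0251e+00] 29.65
[0.3734 0.2306 0.2053] [3.1413e+00 6.0000e-04 3.0238e+00] 29.7
[418  22  22  47 341] [429.  41.] [(251.1416015625, 447.7624206542969)
 (45.021759033203125, 21.111835479736328) 27.986207962036133]
[ 211   89   47  162 2328] [235. 159.] [(372.52587890625, 210.63536071777344)
 (200.82701110839844, 31.14830780029297) 1.5867400169372559]
[  35   91   82   83 2845] [ 75. 132.] [(300.6822814941406, 26.62799072265625)
 (69.9094467163086, 70.13679504394531) 42.16312026977539]
[ 126  215   69   69 1699] [161. 254.] [(467.3611755371094, 105.22294616699219)
 (42.48722839355469, 134.30455017089844) 42.109439849853516]
[ 311  215   69   69 1734] [345. 254.] [(493.0661926269531, 331.28253173828125)
 (135.2445068359375, 43.34333038330078) 35.6482048034668]
[  0 246  12  36 318] [  4. 263.] [(457.6609802246094, -108.87875366210938)
 (14.405686378479004, 52.809173583984375) 71.94619750976562]
[494 246  18  38 527] [504. 264.] [(533.0206298828125, 545.9610595703125)
 (56.755550384521484, 22.179555892944336) 5.5190653800964355]
[180 259  44
[... 168 characters left out ...]
6015625, 295.9482727050781)
 (31.727453231811523, 20.838226318359375) 83.60391235351562]
[  106   286   294    77 14013] [251. 317.] [(587.2394409179688, 206.27447509765625)
 (405.1520080566406, 122.74252319335938) 83.95288848876953]
[   0  294   88   38 1933] [ 39. 306.] [(534.7667236328125, -81.97514343261719)
 (127.90132904052734, 58.92753982543945) 83.60419464111328]
[ 414  294   98   44 3469] [460. 313.] [(604.81591796875, 498.2489318847656)
 (127.86370086669922, 68.87422943115234) 83.60371398925781]
[252.92905463 171.23004941]
w12 grip 0.3501 0.2126 lw [18.1  7.7] yaw 1.526 [225 160  18   9 113]
top [164 192   9  16 117] [0.452 0.215 0.026]
top [166 237  11  23 165] [0.309 0.206 0.026]
```

```bash
cat >> m.py <<'E'
def bar(w,z=.026,seed=None):
    im,m=ld(w); im=im.astype(int)
    k=((im.min(2)>100)&(im.max(2)-im.min(2)<40)).astype(np.uint8)
    n,l,st,c=cv2.connectedComponentsWithStats(k)
    i=l[seed[1],seed[0]] if seed else 2
    out=[]
    for r_ in range(st[i,1],st[i,1]+st[i,3],6):
        x=np.where(l[r_]==i)[0]
        if len(x): 
            P=ray(m,[(x[0]-.5,r_),(x[-1]+.5,r_)],z)[:,:2]; print(r_,x[0],x[-1],'mid',P.mean(0).round(4),'w',round(np.hypot(*(P[1]-P[0]))*1000,1))
E
python3 -c "
from m import *
bar('w12')"
```

```text
19 438 438 mid [0.2252 0.4494] w 1.1
```

```bash
python3 -c "
from m import *
bar('w12',seed=(235,195)) if 1 else 0
im=ld('w12')[0]; print(im[40:215:8,[225,230,235,240]].max(2).tolist())
"
```

```text
0 0 511 mid [0.1848 0.2544] w 548.5
6 0 511 mid [0.1905 0.2538] w 550.9
12 0 511 mid [0.1963 0.2532] w 553.3
18 0 511 mid [0.2021 0.2525] w 555.7
24 0 511 mid [0.208  0.2519] w 558.2
30 0 511 mid [0.2139 0.2512] w 560.7
36 0 511 mid [0.2198 0.2506] w 563.2
42 0 511 mid [0.2258 0.2499] w 565.7
48 0 511 mid [0.2319 0.2492] w 568.3
54 0 511 mid [0.238  0.2486] w 570.8
60 0 511 mid [0.2442 0.2479] w 573.4
66 0 511 mid [0.2504 0.2472] w 576.1
72 0 511 mid [0.2567 0.2465] w 578.7
78 0 511 mid [0.2631 0.2458] w 581.4
84 0 511 mid [0.2695 0.2451] w 584.1
90 0 511 mid [0.276  0.2444] w 586.8
96 0 511 mid [0.2825 0.2437] w 589.5
102 0 511 mid [0.2891 0.243 ] w 592.3
108 0 511 mid [0.2957 0.2422] w 595.1
114 0 511 mid [0.3024 0.2415] w 597.9
120 0 511 mid [0.3092 0.2408] w 600.8
126 0 511 mid [0.3161 0.24  ] w 603.7
132 0 511 mid [0.323  0.2393] w 606.6
138 0 511 mid [0.33   0.2385] w 609.5
144 0 511 mid [0.337  0.2377] w 612.5
150 0 511 mid [0.3441 0.2369] w 615.5
156 0 511 mid [0.3513 0.2361] w 618.5
162 0 511 mid [0.3586 0.2353] w 621.5
168 0 511 mid [0.3659 0.2345] w 624.6
174 0 511 mid [0.
[... 1080 characters left out ...]
29] w 718.1
348 2 506 mid [0.6251 0.2039] w 723.8
354 4 511 mid [0.6359 0.2078] w 732.3
360 5 511 mid [0.6463 0.2074] w 735.2
366 0 511 mid [0.6564 0.2027] w 746.8
372 0 511 mid [0.667  0.2015] w 751.3
378 0 511 mid [0.6777 0.2003] w 755.8
[[133, 132, 133, 133], [134, 133, 131, 133], [131, 134, 135, 133], [131, 134, 134, 134], [130, 135, 133, 132], [132, 133, 135, 132], [131, 128, 129, 133], [255, 255, 255, 132], [255, 255, 255, 127], [255, 255, 245, 134], [255, 255, 255, 131], [255, 255, 255, 130], [255, 255, 255, 161], [255, 255, 255, 255], [161, 255, 255, 255], [59, 255, 228, 3], [50, 80, 96, 80], [54, 92, 96, 106], [75, 93, 54, 52], [75, 53, 54, 52], [74, 71, 51, 51], [70, 75, 160, 200]]
```

```bash
python3 -c "
from m import *
bar('w12',seed=(230,120))
im=ld('w12')[0]; b=(im.max(2)<90); 
for r_ in range(140,215,5):
    x=np.where(b[r_,200:275])[0]+200; print(r_,x.min() if len(x) else 0,x.max() if len(x) else 0)
" | tee o.txt
```

```text
89 232 235 mid [0.2721 0.2195] w 4.6
95 211 237 mid [0.2774 0.2078] w 31.1
101 212 238 mid [0.284  0.2081] w 31.2
107 213 239 mid [0.2908 0.2083] w 31.4
113 218 236 mid [0.2976 0.2086] w 22.2
119 220 237 mid [0.3046 0.2094] w 21.1
125 221 238 mid [0.3115 0.2097] w 21.2
131 222 239 mid [0.3185 0.21  ] w 21.3
137 223 240 mid [0.3256 0.2103] w 21.4
143 224 241 mid [0.3328 0.2105] w 21.5
149 225 242 mid [0.34   0.2108] w 21.6
155 226 243 mid [0.3473 0.2111] w 21.7
161 227 244 mid [0.3546 0.2114] w 21.8
167 243 245 mid [0.3631 0.2208] w 3.7
173 244 246 mid [0.3706 0.2211] w 3.7
179 245 247 mid [0.3782 0.2214] w 3.7
185 246 248 mid [0.3859 0.2218] w 3.7
191 247 248 mid [0.3935 0.2215] w 2.5
197 247 249 mid [0.4013 0.2212] w 3.7
203 235 250 mid [0.4083 0.2135] w 20.1
209 235 251 mid [0.4162 0.2132] w 21.5
215 236 252 mid [0.4243 0.2135] w 21.6
221 238 253 mid [0.4325 0.2144] w 20.4
227 239 254 mid [0.4407 0.2147] w 20.5
233 240 255 mid [0.449  0.2151] w 20.6
239 241 256 mid [0.4574 0.2154] w 20.7
245 243 256 mid [0.4659 0.2157] w 18.2
140 220 222
145 221 223
150 221 224
155 222 225
160 224 241
165 217 242
170 216 243
175 200 258
180 200 258
185 200 259
190 200 258
195 200 259
200 200 259
205 200 258
210 200 259
```

jog_arm:
  motion:
    - [0,0,0,0,0,-0.1,0.3]
    - [0,0,0,0,0,-0.058,0.3]
    - [0.0018,-0.0187,0,0,0,0,0.3]
    - [0,0,0.05,0,0,0,0.3]
    - [0,0,0.04,0,0,0,0.3]

```text
time_s: 30.2
ee_pos: [0.3722, 0.2116, 0.1141]
eef_rot: [3.141, 0.002, -3.101]
force: [-0.9, 0.0, 0.2]
grip_width: 0.0608
grip_force: 0.0
```

jog_arm:
  motion:
    - [0,0,0.03,0,0,0,0.1]
    - [0,0,0.0203,0,0,0,0]
    - [0,0,0,0,0,0,0]
    - [0,0,0,0,0,0,0]

```text
time_s: 30.6
ee_pos: [0.3723, 0.2121, 0.0655]
eef_rot: [3.141, 0.0, -3.099]
force: [-0.0, 0.3, 0.8]
grip_width: 0.0472
grip_force: 0.0
```

jog_arm:
  motion:
    - [0,0,0,0,0,0,-1]
    - [0,0,0,0,0,0,-1]
    - [0,0,0,0,0,0,-1]
    - [0,0,0,0,0,0,-1]
    - [0,0,0,0,0,0,-1]
  squeeze: 45

```text
time_s: 31.1
ee_pos: [0.372, 0.2121, 0.0652]
eef_rot: [3.141, 0.001, -3.097]
force: [-1.2, -1.1, 5.0]
grip_width: 0.0175
grip_force: 45.0
```

jog_arm:
  motion:
    - [0,0,-0.02,0,0,0,-1]
    - [0,0,-0.03,0,0,0,-1]
    - [0,0,-0.03,0,0,0,-1]
    - [0,0,-0.02,0,0,0,-1]
    - [0,0,0,0,0,0,-1]

```text
time_s: 31.6
ee_pos: [0.3726, 0.2124, 0.1667]
eef_rot: [3.14, 0.004, -3.096]
force: [-0.2, -0.0, -3.0]
grip_width: 0.0174
grip_force: 45.0
```

jog_arm:
  motion:
    - [0,0,0,0,0,0.139,-1]
    - [0,0,0,0,0,0.139,-1]
    - [0,0,0,0,0,0.139,-1]
    - [0,0,0,0,0,0.139,-1]
    - [0,0,0,0,0,0.139,-1]

```text
time_s: 32.1
ee_pos: [0.3712, 0.2117, 0.1631]
eef_rot: [-3.14, -0.001, 2.486]
force: [-0.1, -0.1, -2.5]
grip_width: 0.0174
grip_force: 45.0
```

jog_arm:
  motion:
    - [0,0,0,0,0,0.139,-1]
    - [0,0,0,0,0,0.139,-1]
    - [0,0,0,0,0,0.139,-1]
    - [0,0,0,0,0,0.139,-1]
    - [0,0,0,0,0,0.139,-1]

```text
time_s: 32.6
ee_pos: [0.3712, 0.2117, 0.1631]
eef_rot: [-3.139, 0.0, 1.791]
force: [-0.3, -0.2, -2.7]
grip_width: 0.0174
grip_force: 45.0
```

jog_arm:
  motion:
    - [0,0,0,0,0,0.136,-1]
    - [-0.0331,0.0272,0,0,0,0,-1]
    - [-0.0331,0.0272,0,0,0,0,-1]
    - [-0.0331,0.0272,0,0,0,0,-1]
    - [-0.0331,0.0272,0,0,0,0,-1]

```text
time_s: 33.1
ee_pos: [0.4925, 0.0884, 0.163]
eef_rot: [-3.14, -0.0, 1.661]
force: [-0.6, 1.2, -3.4]
grip_width: 0.0175
grip_force: 45.0
```

jog_arm:
  motion:
    - [-0.0331,0.0272,0,0,0,0,-1]
    - [0,0,0.02,0,0,0,-1]
    - [0,0,0,0,0,0,-1]
    - [0,0,0,0,0,0,-1]

```text
time_s: 33.5
ee_pos: [0.5213, 0.0597, 0.1438]
eef_rot: [-3.139, -0.0, 1.661]
force: [-0.1, -0.4, -1.8]
grip_width: 0.0174
grip_force: 45.0
```

Run:
```python
from m import *
im,m=wsnap('w13')
t,mt=wsnap('t3',cam='top')
s3,ms=wsnap('s3',cam='scene')
a=cv2.resize(im,(460,345),interpolation=cv2.INTER_AREA)
pc=proj(ms,[[.52,.06,.05]])[0].astype(int); pt=proj(mt,[[.52,.06,.05]])[0].astype(int)
cs=s3[pc[1]-50:pc[1]+50,pc[0]-65:pc[0]+65]; ct=t[pt[1]-35:pt[1]+35,pt[0]-50:pt[0]+50]
A=cv2.resize(im,(800,600),interpolation=cv2.INTER_CUBIC)[:345]
B=cv2.resize(cs,(330,255),interpolation=cv2.INTER_CUBIC); C=cv2.resize(ct,(364,255),interpolation=cv2.INTER_CUBIC)
out=np.zeros((600,800,3),np.uint8); out[:345]=A; out[345:,:330]=B; out[345:,330:694]=C
save(out,'mix.png'); print(pc,pt,ctrl.get_obs()['force'])
```

```text
[0.5217 0.0599 0.1446] [-3.1407e+00 -1.0000e-04  1.6615e+00] 33.55
[0.5219 0.06   0.1451] [ 3.1414e+00 -1.0000e-04  1.6617e+00] 33.6
[0.522  0.06   0.1454] [ 3.1409 -0.      1.6618] 33.65
[275 186] [218 174] [ 0.40825408 -0.01169308 -2.26972467]
```

View pics/mix.png

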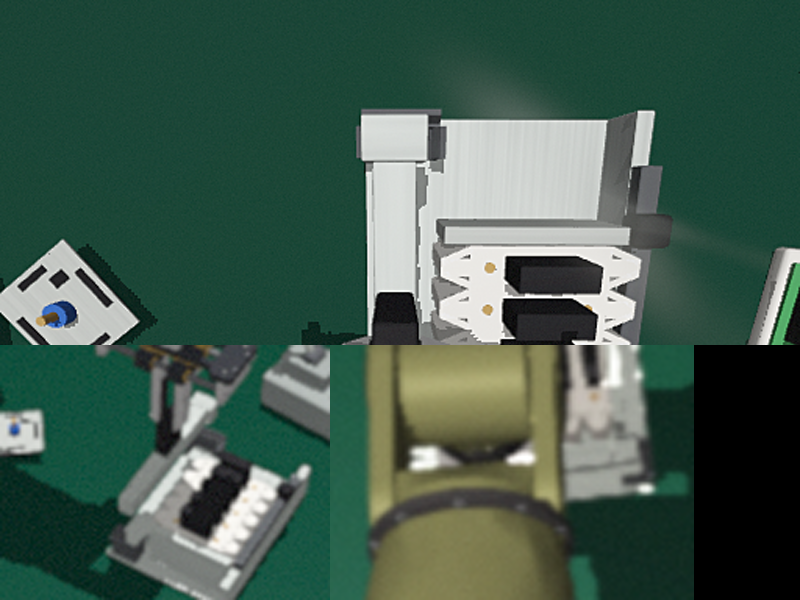

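Run:
```python
from m import *
a=.088;c,sn=np.cos(a),np.sin(a); Q=np.array([[c,sn],[-sn,c]]); O=np.array([.5942,.0655])
f=lambda n,p,z: print(n,((r('w13',p,z)-O)@Q.T*1000).round(1).tolist())
f('tongue corners',[(361,114),(441,114),(361,161),(441,161)],.106)
f('bar body',[(372,170),(418,170),(372,280),(418,280)],.106)
f('pocket',[(357,130),(446,135),(357,155),(400,109)],.038)
f('deck end y110',[(450,120),(600,122)],.005)
f('deck front x-95',[(366,180),(367,300)],.005)
im,m=ld('w13')
for y in (75,78,82,86,90,94,98,102,110,120,135,150,170): 
    print(y/s, ' '.join('%d:%d'%(x,im[y,x].astype(int).mean()) for x in range(224,292,1) if abs(int(im[y,x].mean())-int(im[y,x-1].mean()))>18))
```

```text
tongue corners [[-88.2, 99.0], [-53.1, 99.1], [-88.5, 79.2], [-52.6, 79.2]]
bar body [[-83.6, 75.2], [-62.9, 75.3], [-84.2, 24.6], [-62.2, 24.7]]
pocket [[-95.5, 99.2], [-43.8, 96.4], [-95.8, 85.2], [-70.6, 110.5]]
deck end y110 [[-38.1, 108.6], [58.5, 107.5]]
deck front x-95 [[-92.7, 71.0], [-93.1, -11.2]]
117.1875 231:206 232:228 273:191 274:65 275:43
121.875 230:25 231:219 273:184 274:62 275:41 281:91 282:231
128.125 228:104 230:67 231:210 273:189 274:57 277:64 282:94 285:119 286:223
134.375 228:101 231:199 232:225 273:184 274:64 275:91 276:67 282:99 285:122 286:224
140.625 228:104 231:200 232:222 273:155 274:74 282:97 285:125 286:223
146.875 228:103 231:187 232:220 273:148 274:75 282:100 285:163 286:221
153.125 228:106 231:158 232:214 273:137 274:74 282:101 285:166 286:220
159.375 231:97 232:199 273:130 275:61 277:42 279:86 280:136 284:230
171.875 233:9 234:212 235:240 238:182 239:209 266:127 272:228 282:141 283:119 284:217
187.5 234:144 235:228 238:151 239:199 240:218 266:109 273:225
210.9375 234:84 235:234 238:179 239:204 266:113 268:229
234.375 234:66 235:230 239:186 240:217 266:115 269:228 280:117 281:74 284:121 285:208
265.625 234:22 235:218 239:170 240:215 265:196 266:121 267:228 278:139 279:98 281:74 282:219
```

jog_arm:
  motion:
    - [0,0.003,0.02,0,0,0.004,-1]
    - [0,0,0.0135,0,0,0,-1]
    - [0,0,0,0,0,0,-1]
    - [0,0,0,0,0,0,-1]
    - [0,0,0,0,0,0,-1]

```text
time_s: 34.15
ee_pos: [0.5254, 0.0598, 0.1121]
eef_rot: [3.141, 0.0, 1.657]
force: [-0.5, 1.2, -2.5]
grip_width: 0.0175
grip_force: 45.0
```

Run:
```python
from m import *
im,m=wsnap('w14')
a=.088;c,sn=np.cos(a),np.sin(a); Q=np.array([[c,sn],[-sn,c]]); O=np.array([.5942,.0655])
X=lambda px,z: ((ray(m,px,z)[:,:2]-O)@Q.T*1000).round(1)
zt=ctrl.get_obs()['ee_pos'][2]-.0652+.026; print('ztop',zt)
for y in range(40,130,5):
    g=im[y].astype(int).mean(1); e=[x for x in range(210,310) if abs(g[x]-g[x-1])>15]
    print(y,' '.join('%d:%d'%(x,g[x]) for x in e))
g=im.astype(int).mean(2)
for x in (235,245,255,265,272,276,279,300): print('col',x,' '.join('%d:%d'%(y,g[y,x]) for y in range(30,125) if abs(g[y,x]-g[y-1,x])>15))
print('px scale',X([(250,80),(251,80)],zt),X([(250,80),(251,80)],.038),X([(250,80)],.005))
```

```text
[0.5254 0.0597 0.1121] [3.1404 0.     1.6569] 34.2
ztop 0.07293265019254341
40 
45 
50 
55 
60 
65 222:92 280:71 281:53
70 
75 223:82 224:120 230:88 231:202 232:227 273:185 274:112 278:99 279:124 280:162 281:196 284:220
80 218:71 219:100 223:64 230:75 231:215 273:190 274:76 275:61 280:99 283:77 284:227
85 219:102 223:62 230:85 231:209 232:225 273:185 274:74 280:97 283:122 284:225
90 219:103 223:60 230:71 231:196 232:221 273:157 274:70 280:98 283:123 284:225
95 219:105 223:73 230:73 231:188 232:219 273:150 274:69 279:95 283:163 284:222
100 227:49 231:145 232:217 273:137 274:50 276:64 277:87 278:136 283:225
105 227:135 235:242 238:169 239:217 266:135 282:221
110 226:24 227:226 238:174 239:208 266:128 273:228
115 226:22 227:214 238:177 239:207 266:107 267:126 273:226
120 226:23 227:217 238:151 239:200 240:219 266:105 267:127 273:222
125 226:26 227:202 228:225 238:154 239:196 240:218 266:102 267:123 268:139 272:221
col 235 63:95 68:28 73:156 74:229 102:186 103:54 104:139 105:242
col 245 63:95 68:41 72:56 73:161 74:228 102:175 103:116 104:223
col 255 63:94 68:31 69:49 72:61 73:171 74:226 102:173 103:112 104:227
col 265 63:98 68:32 73:171 74:226 102:175 103:107 104:224
col 272 63:100 68:45 72:64 73:183 74:239 102:180 103:84 104:131 120:129 121:231
col 276 63:98 68:49 74:103 75:118 76:88 77:66 99:42 100:64 101:138 109:225
col 279 63:102 68:52 71:76 72:161 73:200 75:124 76:64 100:135 109:227
col 300 71:132 72:230 73:214
px scale [[-70.6  94.3]
 [-69.9  94.3]] [[-70.8  98.1]
 [-70.   98.1]] [[-71.1 101.7]]
```

Run:
```python
from m import *
im,m=ld('w14')
a=1.6569-np.pi/2;c,sn=np.cos(a),np.sin(a); Q=np.array([[c,sn],[-sn,c]]); T=np.array([.5254,.0597])
X=lambda n,px,z: print(n,((ray(m,px,z)[:,:2]-T)@Q.T*1000).round(1).tolist())
X('pocket outer/inner L R',[(218.7,88),(223,88),(279.8,88),(283.5,88)],.038)
X('tongue',[(230.5,88),(273.5,88),(250,72.7),(250,102.5)],.0729)
X('pocket end',[(250,62.8),(250,67.8)],.038)
g=im.astype(int).mean(2)
e=[]
for y in range(106,175,4):
    row=g[y,200:240]; d=np.diff(row); i=np.argmax(d); e.append((200+i+.5+(1 if 0 else .5),y))
P=(ray(m,e,.005)[:,:2]-T)@Q.T*1000; print(P.round(1).tolist()); print('front slope',np.polyfit(P[:,1],P[:,0],1))
```

```text
pocket outer/inner L R [[-27.3, 91.8], [-23.8, 91.8], [22.1, 91.7], [25.1, 91.7]]
tongue [[-15.3, 88.8], [14.7, 88.8], [-1.7, 98.8], [-1.8, 79.1]]
pocket end [[-1.9, 110.7], [-1.9, 107.0]]
[[-16.2, 78.7], [-23.7, 75.2], [-23.8, 71.6], [-23.8, 67.9], [-23.9, 64.3], [-24.0, 60.6], [-24.1, 56.9], [-24.2, 53.2], [-24.3, 49.4], [-23.4, 45.7], [-23.5, 41.9], [-23.5, 38.1], [-23.6, 34.2], [-23.7, 30.3], [-23.8, 26.4], [-23.9, 22.5], [-23.9, 18.6], [-24.0, 14.6]]
front slope [  0.03416529 -25.01835537]
```

jog_arm:
  motion:
    - [0.0006,-0.0007,0,0,0,0.002,-1]
    - [0,0,0.01,0,0,0,-1]
    - [0,0,0.01,0,0,0,-1]
    - [0,0,0,0,0,0,-1]

```text
time_s: 34.6
ee_pos: [0.5234, 0.0601, 0.0894]
eef_rot: [-3.139, -0.0, 1.655]
force: [-0.7, 0.0, -2.4]
grip_width: 0.0178
grip_force: 45.0
```

jog_arm:
  motion:
    - [0,0,0.007,0,0,0,-1]
    - [0,0,0.007,0,0,0,-1]
    - [0,0,0,0,0,0,-1]

```text
time_s: 34.9
ee_pos: [0.5239, 0.0601, 0.0762]
eef_rot: [-3.14, -0.0, 1.655]
force: [0.4, -0.6, -1.5]
grip_width: 0.0172
grip_force: 45.0
```

jog_arm:
  motion:
    - [0,0,0.005,0,0,0,-1]
    - [0,0,0.003,0,0,0,-1]
    - [0,0,0,0,0,0,-1]
    - [0,0,0,0,0,0,-1]

```text
time_s: 35.3
ee_pos: [0.5251, 0.0602, 0.0703]
eef_rot: [3.14, 0.0, 1.655]
force: [-1.5, -0.3, 6.0]
grip_width: 0.0173
grip_force: 45.0
```

jog_arm:
  motion:
    - [0,0,0,0,0,0,-0.5]
    - [0,0,0,0,0,0,-0.3]
    - [0,0,0,0,0,0,-0.3]
    - [0,0,-0.02,0,0,0,-0.3]
    - [0,0,-0.03,0,0,0,-0.3]

```text
time_s: 35.8
ee_pos: [0.5235, 0.0601, 0.1185]
eef_rot: [-3.138, -0.0, 1.655]
force: [-0.6, -0.1, 0.8]
grip_width: 0.0333
grip_force: 0.0
```

jog_arm:
  motion:
    - [0,0,-0.05,0,0,0,-1]
    - [0,0,-0.05,0,0,0,-1]
    - [0,0,-0.05,0,0,0,-1]
    - [0,-0.05,0,0,0,0,-1]
    - [0,-0.05,0,0,0,0,-1]

```text
time_s: 36.3
ee_pos: [0.4243, 0.0517, 0.2702]
eef_rot: [3.139, 0.0, 1.655]
force: [-0.6, -0.0, 1.3]
grip_width: 0.0004
grip_force: 0.0
```

jog_arm:
  motion:
    - [0,-0.04,0,0,0,0,-1]
    - [-0.04,0,0,0,0,0,-1]
    - [0,0,0,0,0,0,-1]
    - [0,0,0,0,0,0,-1]

```text
time_s: 36.7
ee_pos: [0.3883, 0.0083, 0.2695]
eef_rot: [3.141, -0.0, 1.653]
force: [0.1, 0.9, -0.3]
grip_width: 0.0
grip_force: 0.0
```

Run:
```python
from m import *
im,m=wsnap('w15')
# expected seated bar features vs image, frame from pocket fit
a=.084;c,sn=np.cos(a),np.sin(a); B=np.array([.5246,.0602])
W=lambda x,y,z:[B[0]+c*x-sn*y,B[1]+sn*x+c*y,z]
g=im.astype(int).mean(2)
k=((im.astype(int).min(2)>150)).astype(np.uint8)
for z,lst in((.031,[(-10,70),(10,70),(-10,-70),(10,-70),(0,100),(0,-100)]),(.083,[(9,20),(-9,20),(9,-20),(-9,-20)]),(.069,[(22,-71),(22,-47),(22,-23),(22,1),(22,25)])):
    print(z,proj(m,[W(x,y,z) for x,y in lst]).round(0).tolist())
```

```text
[0.3884 0.0087 0.2693] [ 3.1416e+00 -1.0000e-04  1.6541e+00] 36.75
0.031 [[433.0, 1410.0], [74.0, 1410.0], [87.0, 1350.0], [429.0, 1350.0], [254.0, 1401.0], [258.0, 1359.0]]
0.083 [[-348.0, 1479.0], [844.0, 1479.0], [778.0, 1293.0], [-249.0, 1294.0]]
0.069 [[630.0, 1353.0], [816.0, 1340.0], [1364.0, 1301.0], [55369.0, -2531.0], [-898.0, 1461.0]]
```

Run:
```python
from m import *
im,M=ld('w15')
a=.084;c,sn=np.cos(a),np.sin(a); B=np.array([.5246,.0602])
W=lambda x,y,z:[B[0]+(c*x-sn*y)/1e3,B[1]+(sn*x+c*y)/1e3,z]
g=im.astype(int).mean(2)
for z,lst in((.031,[(-10,70),(10,70),(-10,-70),(10,-70),(0,100),(0,-100)]),(.069,[(22,-71),(22,-47),(22,-23),(22,1),(22,25)])):
    print(z,proj(M,[W(x,y,z) for x,y in lst]).round(0).tolist())
inv=lambda px,z: ((ray(M,px,z)[:,:2]-B)@np.array([[c,sn],[-sn,c]]).T*1000).round(1)
# scan across the bar at several y: brightness edges, as rack-relative x
for z,ys in((.031,(90,70,50,30,-30,-50,-70,-90)),):
    for y in ys:
        xs=np.arange(-35,40,.5); q=proj(M,[W(x,y,z) for x in xs])
        ok=(q[:,0]>=0)&(q[:,0]<511)&(q[:,1]>=0)&(q[:,1]<383)
        v=cv2.remap(g.astype(np.float32),q[None,:,0].astype(np.float32),q[None,:,1].astype(np.float32),1)[0]
        d=np.diff(v); print(y,ok.all(),[(float(xs[i]),int(v[i+1])) for i in range(len(d)) if abs(d[i])>12 and abs(d[i])>=abs(d[max(i-1,0):i+2]).max()])
# module tips along scan at rack x=+24..(rel), z .069
for x in (20,23,26,30):
    ys=np.arange(-95,60,1.); q=proj(M,[W(x,y,.069) for y in ys])
    v=cv2.remap(g.astype(np.float32),q[None,:,0].astype(np.float32),q[None,:,1].astype(np.float32),1)[0]
    print(x,''.join('#' if t>190 else '.' for t in v))
```

```text
0.031 [[350.0, 84.0], [365.0, 84.0], [343.0, 187.0], [357.0, 187.0], [360.0, 60.0], [348.0, 206.0]]
0.069 [[376.0, 194.0], [377.0, 176.0], [379.0, 158.0], [381.0, 139.0], [383.0, 119.0]]
90 True [(-26.5, 86), (-26.0, 102), (-22.5, 99), (-16.0, 115), (-15.5, 145), (-14.0, 220), (14.5, 156), (26.0, 108), (27.5, 181), (28.0, 219)]
70 True [(-31.5, 118), (-30.0, 203), (-19.5, 186), (-19.0, 163), (-10.5, 140)]
50 True [(-31.5, 108), (-30.5, 166), (-30.0, 202), (-16.5, 125), (-9.5, 217)]
30 True [(-30.5, 164), (-30.0, 204), (-17.0, 148), (-10.0, 160), (-9.5, 205), (14.5, 182), (15.0, 156)]
-30 True [(-31.0, 128), (-18.0, 199), (-16.5, 119), (-9.5, 186), (-5.0, 159), (10.5, 221), (13.5, 152), (37.5, 219)]
-50 True [(-30.5, 199), (-18.0, 196), (-17.0, 145), (-9.0, 224), (13.0, 193), (39.0, 183)]
-70 True [(-31.0, 131), (-17.0, 165), (-16.5, 127), (-9.5, 168), (12.0, 164)]
-90 True [(-31.5, 84), (-29.5, 224), (-25.0, 114), (-24.0, 57), (-20.0, 79), (-15.5, 78), (-14.0, 85), (-13.5, 101), (-9.5, 116), (-7.5, 225), (10.0, 91)]
20 .....#.......................................................................................................................................##############
23 .................###########.............###########.............############............############.............###########......########################
26 ...########.....##############..........##############..........##############..........##############..........##############.....########################
30 ...########...##################......#################.......##################......##################......##################...########################
```

jog_arm:
  motion:
    - [0.0448,0.0169,0,0,0,0,-1]
    - [0.0448,0.0169,0,0,0,0,-1]
    - [0.0448,0.0169,0,0,0,0,-1]
    - [0.0448,0.0169,0,0,0,0,-1]
    - [0.0448,0.0169,0,0,0,0,-1]

```text
time_s: 37.25
ee_pos: [0.4535, 0.2421, 0.2689]
eef_rot: [-3.141, 0.0, 1.656]
force: [0.9, -1.3, 0.9]
grip_width: 0.0006
grip_force: 0.0
```

jog_arm:
  motion:
    - [0.0448,0.0169,0,0,0,0,-1]
    - [0.0448,0.0169,0,0,0,0,-1]
    - [0,0,0,0,0,0,-1]
    - [0,0,0.04,0,0,0,-1]
    - [0,0,0.04,0,0,0,-1]

```text
time_s: 37.75
ee_pos: [0.4794, 0.332, 0.1882]
eef_rot: [3.141, -0.0, 1.656]
force: [0.8, 1.3, -0.7]
grip_width: 0.0005
grip_force: 0.0
```

jog_arm:
  motion:
    - [0,0,0.041,0,0,0,-1]
    - [0,0,0,0,0,0,-1]
    - [-0.0015,0.015,0,0,0,0,-1]
    - [-0.0015,0.015,0,0,0,0,-1]
    - [-0.0015,0.015,0,0,0,0,-1]

```text
time_s: 38.25
ee_pos: [0.5257, 0.3317, 0.1584]
eef_rot: [3.136, -0.003, 1.656]
force: [-36.1, -21.6, 92.6]
grip_width: 0.0006
grip_force: 45.8
```

jog_arm:
  motion:
    - [-0.0015,0.015,0,0,0,0,-1]
    - [-0.0015,0.015,0,0,0,0,-1]
    - [-0.0015,0.012,0,0,0,0,-1]
    - [0,0,0,0,0,0,-1]

```text
time_s: 38.65
ee_pos: [0.5684, 0.3296, 0.1504]
eef_rot: [3.139, -0.001, 1.654]
force: [0.3, -0.3, 0.8]
grip_width: 0.0006
grip_force: 0.0
```

Run:
```python
from m import *
o=ctrl.get_obs(); print(o['ee_pos'],o['force'],o['qpos'])
for cam in('scene','top','wrist'):
    im,M=wsnap('L_'+cam,cam=cam)
    h=im.astype(int).max(2)
    q=proj(M,[[.525,.33,.151],[.567,.329,.162],[.611,.327,.151]]); print(cam,q.round(1).tolist())
    x0,x1=int(q[:,0].min())-12,int(q[:,0].max())+13; y0,y1=int(q[:,1].min())-12,int(q[:,1].max())+13
    x0=max(x0,0);y0=max(y0,0)
    print(x0,y0); 
    if cam!='wrist':
        for r_ in h[y0:y1,x0:x1]: print(''.join('%3d'%(v//4) for v in r_))
```

```text
[0.56841181 0.32956606 0.15043205] [ 0.3303751  -0.2875347   0.81183232] [ 4.69729943e-01  5.82582772e-01  1.24771734e+00 -6.92339571e-05
  1.30901989e+00  3.86253964e-01]
[0.5676 0.3297 0.1498] [ 3.1403e+00 -6.0000e-04  1.6546e+00] 38.7
scene [[324.1, 118.2], [335.4, 120.8], [346.5, 129.0]]
312 106
 28 29 29 28 29 29 29 28 29 29 28 28 28 28 28 30 37 44 50 54 54 48 38 32 31 29 28 27 24 19 30 47 53 54 53 47 33 22 18 18 18 18 21 21 24 27 30
 28 29 29 28 29 28 28 28 28 28 28 28 28 28 28 27 28 31 39 47 51 45 36 32 30 28 30 32 31 27 35 50 55 55 52 44 32 27 26 24 21 20 18 18 18 23 30
 29 28 29 28 28 28 28 29 29 28 29 29 29 28 29 28 28 28 29 34 38 38 34 31 27 25 30 33 33 31 37 48 52 48 40 32 29 29 28 28 27 26 22 20 20 24 30
 28 29 28 28 29 29 29 28 28 29 29 29 29 28 29 28 29 28 28 27 30 34 34 32 25 25 30 32 32 31 39 46 44 36 29 28 28 29 29 29 29 29 28 26 26 27 31
 29 28 29 29 29 29 29 29 28 29 28 28 29 28 29 29 28 29 28 28 28 31 33 31 23 26 30 33 31 31 36 37 32 28 28 28 29 29 28 29 28 29 29 29 28 31 32
 29 28 28 29 29 28 28 29 28 28 28 28 28 29 28 29 29 28 29 28 28 30 32 30 23 28 31 32 32 2
[... 8319 characters left out ...]
0 30 30 29 30 29 30 29 29 29 28 27 27 26 26 24 23 21 20 20 19 18 17 15 14 12 11
 30 30 30 30 30 30 29 30 30 29 28 28 27 26 25 25 24 22 21 19 19 18 17 16 14 13 13
 30 30 30 30 29 29 30 30 30 29 28 28 27 27 26 25 24 23 22 21 20 19 17 16 15 13 12
 30 30 31 30 30 30 30 30 29 29 28 28 27 26 26 25 24 23 22 21 20 19 18 17 15 14 13
 30 30 30 30 30 30 29 29 30 29 28 27 27 26 26 25 24 24 23 22 20 19 18 17 16 14 13
 31 30 30 30 30 29 30 29 29 28 28 27 27 26 25 25 24 24 23 22 22 20 19 18 17 15 14
 30 30 30 30 30 30 29 30 29 29 28 28 27 26 25 25 25 24 24 23 22 21 20 19 18 16 15
[0.5669 0.3297 0.1492] [ 3.1411e+00 -3.0000e-04  1.6552e+00] 38.8
wrist [[186.6, 223.1], [252.4, 236.5], [320.3, 238.0]]
174 211
```

jog_arm:
  motion:
    - [-0.0006,0.005,0,0,0,0,-1]
    - [-0.0006,0.005,0,0,0,0,-1]
    - [0,0,0,0,0,0,-1]

```text
time_s: 39.1
ee_pos: [0.5778, 0.3289, 0.1483]
eef_rot: [3.141, -0.0, 1.655]
force: [-0.4, -0.4, -0.7]
grip_width: 0.0008
grip_force: 0.0
```

jog_arm:
  motion:
    - [-0.0004,0.004,0,0,0,0,-1]
    - [0,0.002,0,0,0,0,-1]
    - [0,0,0,0,0,0,-1]

```text
time_s: 39.4
ee_pos: [0.5836, 0.3291, 0.1482]
eef_rot: [-3.142, 0.0, 1.655]
force: [-0.2, -0.3, 0.2]
grip_width: 0.0009
grip_force: 0.0
```

jog_arm:
  motion:
    - [-0.0002,0.003,0,0,0,0,-1]
    - [0,0,0,0,0,0,-1]

```text
time_s: 39.6
ee_pos: [0.5866, 0.3291, 0.1483]
eef_rot: [3.141, -0.0, 1.655]
force: [-0.0, -0.0, 0.3]
grip_width: 0.0007
grip_force: 0.1
```

jog_arm:
  motion:
    - [-0.0002,0.003,0,0,0,0,-1]
    - [0,0,0,0,0,0,-1]

```text
time_s: 39.8
ee_pos: [0.5888, 0.3293, 0.1482]
eef_rot: [-3.139, 0.0, 1.655]
force: [-6.4, -0.4, 1.1]
grip_width: 0.0003
grip_force: 3.2
```

```bash
cat >> m.py <<'E'
def balls():
    im,M=wsnap('L2_scene',False,cam='scene'); h=im.astype(int).max(2).astype(np.uint8)
    k=(cv2.GaussianBlur(h,(3,3),0)<40).astype(np.uint8)[100:150,310:370]
    n,l,st,c=cv2.connectedComponentsWithStats(k)
    for i in range(1,n): print(st[i],(c[i]+[310,100]).round(1))
    for t in(0,.25,.5,.6,.7,.8,.9,1): 
        f=t-.5; print(t,proj(M,[[.568+.09*np.sin(f),.329-.003*f,.072+.09*np.cos(f)]]).round(1).tolist())
E
python3 -c "
from m import *
balls()"
```

```text
[0.5888 0.3293 0.1482] [-3.1396e+00  1.0000e-04  1.6550e+00] 39.85
[27  2  2  2  4] [337.5 102.5]
[34  4  2  3  5] [344.4 105.2]
[35 26  5  6 24] [347.1 128.7]
0 [[324.1, 118.1]]
0.25 [[329.7, 118.8]]
0.5 [[335.6, 120.9]]
0.6 [[338.0, 122.1]]
0.7 [[340.3, 123.5]]
0.8 [[342.5, 125.2]]
0.9 [[344.6, 127.0]]
1 [[346.6, 128.9]]
```

jog_arm:
  motion:
    - [0,0.0015,0,0,0,0,-1]
    - [0,0,0,0,0,0,-1]
    - [0,-0.01,0,0,0,0,-1]
    - [0,-0.03,0,0,0,0,-1]
    - [0,-0.02,-0.03,0,0,0,-1]

```text
time_s: 40.35
ee_pos: [0.5286, 0.3234, 0.1748]
eef_rot: [-3.135, 0.003, 1.655]
force: [0.3, 0.2, 0.1]
grip_width: -0.0002
grip_force: 0.0
```

jog_arm:
  motion:
    - [0,0,-0.05,0,0,0,-1]
    - [0,0,-0.05,0,0,0,-1]
    - [-0.04,-0.04,0,0,0,0,-1]
    - [-0.04,-0.04,0,0,0,0,-1]
    - [0,0,0,0,0,0,-1]

```text
time_s: 40.85
ee_pos: [0.4635, 0.2449, 0.2784]
eef_rot: [-3.14, 0.001, 1.654]
force: [1.5, 0.1, -0.3]
grip_width: 0.0005
grip_force: 0.0
```

Run:
```python
from m import *
balls()
im,M=wsnap('fin',False)
a=.084;c,sn=np.cos(a),np.sin(a); B=np.array([.5246,.0602])
W=lambda x,y,z:[B[0]+(c*x-sn*y)/1e3,B[1]+(sn*x+c*y)/1e3,z]
g=im.astype(np.float32).mean(2)
for x in (20,23,26,30):
    ys=np.arange(-95,60,1.); q=proj(M,[W(x,y,.069) for y in ys]).astype(np.float32)
    v=cv2.remap(g,q[None,:,0],q[None,:,1],1)[0]; print(x,''.join('#' if t>190 else '.' for t in v))
for y in (95,90,85,50,-50):
    xs=np.arange(-35,40,.5); q=proj(M,[W(x,y,.031) for x in xs]).astype(np.float32); v=cv2.remap(g,q[None,:,0],q[None,:,1],1)[0]
    d=np.diff(v); print(y,q[0],[(float(xs[i]),int(v[i+1])) for i in range(1,len(d)) if abs(d[i])>12 and abs(d[i])>=abs(d[i-1:i+2]).max()])
```

```text
[0.4655 0.2466 0.2791] [ 3.1406e+00 -3.0000e-04  1.6536e+00] 40.9
[35 28  5  4 14] [346.9 129.7]
0 [[324.1, 118.1]]
0.25 [[329.7, 118.8]]
0.5 [[335.6, 120.9]]
0.6 [[338.0, 122.1]]
0.7 [[340.3, 123.5]]
0.8 [[342.5, 125.2]]
0.9 [[344.6, 127.0]]
1 [[346.6, 128.9]]
[0.4667 0.2477 0.2793] [ 3.1398e+00 -7.0000e-04  1.6541e+00] 40.95
20 ...........................................................................................................................................................
23 ...........................................................................................................................................................
26 ...........................................................................................................................................................
30 ...........................................................................................................................................................
95 [258.05435 227.43141] [(-22.5, 152), (-10.0, 160), (14.5, 104), (20.0, 73), (21.0, 100), (25.5, 203), (26.5, 236), (39.0, 191)]
90 [258.04715 230.4979 ] [(14.5, 118), (22.5, 123), (25.0, 168), (27.0, 247), (37.5, 198)]
85 [258.03995 233.5481 ] [(14.5, 143), (16.0, 100), (25.5, 185), (31.5, 237), (37.5, 210)]
50 [257.99072 254.45483] [(-34.0, 60)]
-50 [257.8594 310.1967] [(-32.5, 114), (-31.0, 69), (-30.5, 52), (-26.0, 70), (-25.5, 82)]
```

```bash
python3 -c "
from station import ctrl
print(ctrl.hand_in())"
```

```text
the job is handed in; nothing more can be done
None
```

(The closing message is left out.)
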